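# Weigh up a lot of metal figures at the club's sales table

### The arm

A 6-joint arm with a two-finger parallel gripper is mounted at the origin on the work surface. World frame = base frame: x ahead of the robot, y to its left, z up, the work surface at z = 0. Lengths are in m, angles in rad, forces in N, time in s.
With the tool pointing down it reaches from about 0.3 to 1 m from the base axis. Payload 5.1 kg.
Tool frame: the origin (TCP) lies on the mounting face of the last link; the fingertips stand env.tip_reach ahead of it and the grasp point (between the pads) lies 171 mm ahead of it (env.tip_reach is the distance from the TCP to the fingertips, in m); y points along the fingers, x is the direction in which the jaws open and shut, and the axes are right-handed (so a half turn about y gives the same grasp; the last joint's range is limited). The gripper opens to 95 mm and grips with 3 to 60 N. Pads are 20 mm wide; open, the fingers measure 119 mm over their backs; the gripper's body (75 mm by 180 mm) begins 59 mm behind the grasp point.
Start: joints at [1.242, 0.124, 1.65, -0, 1.367, -0.083], TCP at [0.158, 0.63, 0.405] pointing down, gripper open.
Joint ranges: [-2.61, 2.61], [-1.02, 2.33], [0.03, 2.71], [-1.35, 4.49], [0.32, 2.68], [-2.91, 2.91]. Speed limits (rad/s): [2.57, 2.57, 3.14, 3.14, 3.14, 3.14].

### API

Orientations are given as [roll, pitch, yaw] about the fixed x, y, z axes, in that order (R = Rz(yaw) Ry(pitch) Rx(roll)).
In Python, from plant import env gives the robot as it stands.
- The arm moves only by the tool apply_moves, never from a script. Its argument "motion" is a list of rows, each a list of 7 numbers: the finger opening in mm, from 0 to 95.1, then the shift along the tool's x, y, z in mm, then the turn, a rotation vector about the tool's x, y, z in rad. In form: [[fingers, dx, dy, dz, ax, ay, az], ...]. A call has exactly 10 rows; each row is the pose to reach, as a shift and turn from the pose commanded when the call began, along the tool's axes at that moment; what a row does not reach only later rows make up. A row lasts 1/8 s, in which the tool goes at most 62.5 mm and 10.7 degrees, less where a joint would pass 70% of its speed; a pose out of reach is approached as far as the arm can. A call with a gripper value outside its range is refused whole. The fingers move at their own pace and stop on an object; "newtons" is the grip in N (left out, the last holds). Time passes only in rows, so rows that repeat a pose let the fingers close, or fill a call up. It gives the time, the measured TCP pose, the force and the opening at its end, in the units of the state.
- env.read_state(): the state, without advancing time (a new reading comes with each control period).
- env.grab_frame(name): name is "scene" or "top" or "wrist"; returns a dict with "image" (400x640x3 uint8, red, green, blue), "camera_matrix" (3x3 intrinsics, pixels), "dist" ([k1, k2, p1, p2, k3] as OpenCV has them; the pictures are not rectified), "world_to_cam" (4x4, takes a point from world to camera coordinates). Camera axes: x right, y up, looking along -z (the intrinsics and any distortion apply to the point x, -y, -z); pixel columns grow to the right and rows downward; lengths in m; the calibration is good to about 2 mm. A picture is of the moment at which its call begins. There is no depth.
- env.sign_off(): hands the job in, once; it reports no verdict.
Trained networks look in a picture, given as the dict that the camera call returned (one of the last four; its "shot" number tells which), for a name from the list of things; names that differ only in an ending like _2 or _b are one class to them, and where a whole thing is asked for, a point or a joint stands for the part that bears it (a point fixed in the world has none). Each returns a list of dicts, best first, with "conf" (0 to 1); they miss things now and then, are a little off and sometimes report something else, mostly with a low value. They report only what shows in the picture. A call takes as long as a camera call.
- env.outline_of(picture, label): "pixels" (400x640 bool, what is visible of it).
- env.spot_point(picture, label): "location" ([x, y, z] in m, in the coordinates of the camera as it stood for that picture, good to about 4 mm: a listed point, or the origin of a listed thing).
The state is a dict: "clock": time; "joints": joint angles; "joint_vel": joint speeds; "joint_efforts": joint torques, N m; "tcp_pos": TCP position; "eef_rot": TCP orientation; "contact_force": force on the tool from outside, world axes, zero at the start; "wrist_torque": the same for the moment, N m; "width": finger opening in m.
Only numpy, scipy, OpenCV 4.12 (cv2) and the standard library are available. Lean on these libraries where they do the work, as an engineer would, in place of code of your own. Each camera call takes 0.05 s, during which the arm holds its last target.

### The job

Make up the lot: stand every metal figure with a 40 mm base upright in the weighing basket, leaving the figures with smaller and larger bases and everything else where they are. Then hang the loaded basket by its bail on the hook of the spring scale, let go, and leave it alone until it has come to rest and the dial can be read for a good second. Take it off and set it down flat in the blue tray if basket and figures together weigh up to 500 g, or in the red tray if they weigh more, with all the figures still standing in it.

Things in the scene. Friction and masses are not known exactly. Their poses are not given: they have to be found in the camera images.
- basket: weighing basket: aluminium tray 172 (x) by 112 mm (y), walls 20 mm high, walls and floor 3 mm thick, 180 g empty; rigid bail of 8 mm wire upright across the middle (x = 0): uprights at y = +-58 mm (124 mm over all), a level bar along y at height 140 mm for |y| 12 to 49 mm, and in the middle a small peak, wire centre at 150 mm, by which it hangs. Origin: centre of the underside, z up
- hook: steel wire hook (6 mm wire) of the spring scale, hanging below the dial; its body slides down with the load, 40 mm per kg, bobs for 1 to 2 s after loading, and a hung basket may swing for up to 10 s; an unevenly loaded one hangs up to about 8 degrees askew. Origin as hook_seat; z up
- hook_seat (a point): where the centre of a hung 8 mm bar rests in the hook: 230 mm up when empty. Axes as the scale: the mouth opens towards -x, the bar must lie along y. The pointed end is at x = -19 mm and reaches 16 mm above this point; the back is at x = +18 mm; the straight 6 mm stem begins 46 mm above this point. So a bar enters from -x about 26 mm above it and is then lowered
- pointer (a joint): pointer of the dial, rad: 0 straight up with an empty hook, one full turn (6.283) is 1 kg, so 500 g is 3.14, straight down. It turns clockwise as seen from the robot's side; both faces carry it, ticks every 50 g, a red rim beyond 500 g
- scale: stand and dial of the hanging spring scale, fixed. Origin: on the table straight below the hook; x points away from the robot. Column 560 mm tall, 25 mm thick, at x = 185, y = 85 mm, with a level arm at its top; base plate 10 mm thick from x = -75 to 225 and y = -65 to 105 mm. Dial case: round, 132 mm across, 42 mm thick along x, centred over the hook 435 mm above the table
- blue_tray: shallow blue plastic tray, 214 mm (x) by 146 mm (y) outside, walls 16 mm high and 4 mm thick, floor 4 mm thick, fixed to the table. Origin: centre of its underside
- red_tray: the same tray in red
- fig_1: white-metal foot figure, 59 mm tall, upright on a round sand-coloured base 40 mm across and 4 mm thick; above it a round body 18 mm across up to 46 mm, then a 12 mm wide head; it can be gripped round the body from any side. Origin: centre of the underside, z up. One of the two to four figures of the lot. Cast solid or hollow, 60 to 170 g, which cannot be seen
- fig_2: white-metal foot figure, 59 mm tall, upright on a round sand-coloured base 40 mm across and 4 mm thick; above it a round body 18 mm across up to 46 mm, then a 12 mm wide head; it can be gripped round the body from any side. Origin: centre of the underside, z up. One of the two to four figures of the lot. Cast solid or hollow, 60 to 170 g, which cannot be seen
- fig_3: white-metal foot figure, 59 mm tall, upright on a round sand-coloured base 40 mm across and 4 mm thick; above it a round body 18 mm across up to 46 mm, then a 12 mm wide head; it can be gripped round the body from any side. Origin: centre of the underside, z up. One of the two to four figures of the lot. Cast solid or hollow, 60 to 170 g, which cannot be seen
- fig_4: white-metal foot figure, 59 mm tall, upright on a round sand-coloured base 40 mm across and 4 mm thick; above it a round body 18 mm across up to 46 mm, then a 12 mm wide head; it can be gripped round the body from any side. Origin: centre of the underside, z up. One of the two to four figures of the lot. Cast solid or hollow, 60 to 170 g, which cannot be seen
- small_fig: white-metal foot figure, 59 mm tall, upright on a round sand-coloured base 29 mm across and 4 mm thick; above it a round body 18 mm across up to 46 mm, then a 12 mm wide head; it can be gripped round the body from any side. Origin: centre of the underside, z up. Belongs to another lot: leave it
- large_fig: white-metal foot figure, 59 mm tall, upright on a round sand-coloured base 53 mm across and 4 mm thick; above it a round body 18 mm across up to 46 mm, then a 12 mm wide head; it can be gripped round the body from any side. Origin: centre of the underside, z up. Belongs to another lot: leave it
- die_1: red die, 18 mm cube; bystander. Origin: centre of its underside
- die_2: black die, 18 mm cube; bystander. Origin: centre of its underside
- line_stand: narrow stand 100 by 26 mm with a row of small figures, 30 mm tall; bystander. Origin: centre of its underside
- paint_pot: small green paint pot, 34 mm across, 45 mm tall; bystander. Origin: centre of its underside

How it is judged:
On the way, in this order (a step that is already met when the one before it is completed fails the run):
1. all figures of the lot stand in the basket, which does not hang yet (x of fig_1 in the frame of basket between -0.085 and 0.085 m and y of fig_1 in the frame of basket between -0.055 and 0.055 m and z of fig_1 in the frame of basket between -0.004 and 0.012 m and angle between each of fig_1, fig_2, fig_3, fig_4's own z axis and vertical below 0.35 rad and x of fig_2 in the frame of basket between -0.085 and 0.085 m and y of fig_2 in the frame of basket between -0.055 and 0.055 m and z of fig_2 in the frame of basket between -0.004 and 0.012 m and x of fig_3 in the frame of basket between -0.085 and 0.085 m and y of fig_3 in the frame of basket between -0.055 and 0.055 m and z of fig_3 in the frame of basket between -0.004 and 0.012 m and x of fig_4 in the frame of basket between -0.085 and 0.085 m and y of fig_4 in the frame of basket between -0.055 and 0.055 m and z of fig_4 in the frame of basket between -0.004 and 0.012 m and contact force between basket and hook below 0.1 N), for 0.3 s.
2. the loaded basket hangs free from the hook, untouched, and has come to rest for a second (x of fig_1 in the frame of basket between -0.085 and 0.085 m and y of fig_1 in the frame of basket between -0.055 and 0.055 m and z of fig_1 in the frame of basket between -0.004 and 0.012 m and angle between each of fig_1, fig_2, fig_3, fig_4's own z axis and vertical below 0.35 rad and x of fig_2 in the frame of basket between -0.085 and 0.085 m and y of fig_2 in the frame of basket between -0.055 and 0.055 m and z of fig_2 in the frame of basket between -0.004 and 0.012 m and x of fig_3 in the frame of basket between -0.085 and 0.085 m and y of fig_3 in the frame of basket between -0.055 and 0.055 m and z of fig_3 in the frame of basket between -0.004 and 0.012 m and x of fig_4 in the frame of basket between -0.085 and 0.085 m and y of fig_4 in the frame of basket between -0.055 and 0.055 m and z of fig_4 in the frame of basket between -0.004 and 0.012 m and contact force between basket and hook above 1.5 N and contact force between basket and the fingers below 0.05 N and height (world z) of basket above 0.025 m and linear speed of basket below 0.02 m/s and velocity of joint pointer between -0.25 and 0.25 rad/s), for 1 s.
At the end, for the whole second after the job is handed in: The basket stands flat and at rest in the tray for its weight (blue to 500 g, red above; 480 to 520 g: either), within 30 mm of the tray's middle each way, off the hook, released, with every figure of the lot standing on its floor, upright within 20 degrees (x of fig_1 in the frame of basket between -0.085 and 0.085 m and y of fig_1 in the frame of basket between -0.055 and 0.055 m and z of fig_1 in the frame of basket between -0.004 and 0.012 m and angle between each of fig_1, fig_2, fig_3, fig_4's own z axis and vertical below 0.35 rad and x of fig_2 in the frame of basket between -0.085 and 0.085 m and y of fig_2 in the frame of basket between -0.055 and 0.055 m and z of fig_2 in the frame of basket between -0.004 and 0.012 m and x of fig_3 in the frame of basket between -0.085 and 0.085 m and y of fig_3 in the frame of basket between -0.055 and 0.055 m and z of fig_3 in the frame of basket between -0.004 and 0.012 m and x of fig_4 in the frame of basket between -0.085 and 0.085 m and y of fig_4 in the frame of basket between -0.055 and 0.055 m and z of fig_4 in the frame of basket between -0.004 and 0.012 m and ((x of basket in the frame of blue_tray between -0.03 and 0.03 m and y of basket in the frame of blue_tray between -0.03 and 0.03 m and z of basket in the frame of blue_tray below 0.008 m and contact force between basket and blue_tray between 1 and 5.1 N) or (x of basket in the frame of red_tray between -0.03 and 0.03 m and y of basket in the frame of red_tray between -0.03 and 0.03 m and z of basket in the frame of red_tray below 0.008 m and contact force between basket and red_tray above 4.71 N)) and contact force between basket and hook below 0.05 N and angle between basket's own z axis and vertical below 0.06 rad and linear speed of basket below 0.01 m/s); the robot touches nothing.
It fails at once if a bystander or a figure of another lot is moved more than 30 mm (distance of any of small_fig, large_fig, die_1, die_2, line_stand, paint_pot from where it was at the start of the episode above 0.03 m).
It fails at once if the basket is tipped by more than 40 degrees (angle between basket's own z axis and vertical above 0.7 rad).
Of fig_1, fig_2, fig_3, fig_4 only 2 to 4 are there at a start; the rules pass over those that are not, and their reading is None.
At some moment in a run one of fig_1, fig_2, fig_3, fig_4 may be knocked a few centimetres aside while the robot is not near it.
It also fails if it takes over 210 s, if anything falls off the work surface, if the arm or the gripper's body presses on something with over 40 N, if the wrist force passes 120 N, or if a joint passes its speed limit or range.

## Working session

There is one attempt and no reset: what is moved stays moved. The work goes in short steps, Python scripts to look and compute and a tool call to move; the robot and the scene stay as the last step left them, time stands still between calls to the robot, and variables do not carry over. Pictures are saved under pics/ and viewed, and the job is handed in when it is done.

Besides the shell and the picture viewer there is one more tool, called by a JSON object that holds its "name" and its "arguments", one argument or row to a line. apply_moves: Moves the arm, as the interface text tells. Its arguments: {"type":"object","properties":{"motion":{"type":"array","items":{"type":"array","items":{"type":"number"}}},"newtons":{"type":"number"}},"required":["motion"]}

```bash
ls; mkdir -p pics; cat > h.py <<'E'
import numpy as np, cv2
from plant import env
def grab(name,fn=None):
    p=env.grab_frame(name)
    if fn: cv2.imwrite('pics/'+fn,p['image'][:,:,::-1])
    return p
def toworld(p,c):
    T=np.linalg.inv(np.array(p['world_to_cam'])); return (T@np.r_[c,1])[:3]
def proj(p,w):
    c=np.array(p['world_to_cam'])@np.r_[w,1]; q=np.array([c[0],-c[1],-c[2]])
    return cv2.projectPoints(q.reshape(1,1,3),np.zeros(3),np.zeros(3),np.array(p['camera_matrix'],float),np.array(p['dist'],float))[0].ravel()
def ray(p,uv):
    u=cv2.undistortPoints(np.array(uv,float).reshape(1,1,2),np.array(p['camera_matrix'],float),np.array(p['dist'],float)).ravel()
    T=np.linalg.inv(np.array(p['world_to_cam'])); d=T[:3,:3]@np.array([u[0],-u[1],-1]); return T[:3,3],d
def atz(p,uv,z):
    o,d=ray(p,uv); return o+d*(z-o[2])/d[2]
E
python3 - <<'E'
from h import *
s=env.read_state(); print({k:np.round(v,3) for k,v in s.items()}, env.tip_reach)
for n in ['scene','top','wrist']:
    p=grab(n,n+'0.png')
    print(n,np.round(np.linalg.inv(p['world_to_cam']),3).tolist(),p['camera_matrix'],p['dist'])
    for l in ['basket','hook_seat','scale','blue_tray','red_tray','fig_1','small_fig','large_fig','die_1','die_2','line_stand','paint_pot']:
        try:
            for r in env.spot_point(p,l): print(n,l,round(r['conf'],2),np.round(toworld(p,r['location']),3), np.round(proj(p,toworld(p,r['location']))))
        except Exception as e: print(l,e)
E
```

```text
pics
{'clock': np.float64(0.0), 'joints': array([ 1.242,  0.125,  1.652, -0.   ,  1.368, -0.083]), 'joint_vel': array([-0.   , -0.001, -0.001, -0.001,  0.   ,  0.   ]), 'joint_efforts': array([ 1.0000e-03, -4.1760e+01, -3.5994e+01,  7.8000e-02,  4.9000e-02,
       -0.0000e+00]), 'tcp_pos': array([0.158, 0.63 , 0.403]), 'eef_rot': array([-1.571,  0.002,  1.325]), 'contact_force': array([-0.78 ,  0.197, -0.101]), 'wrist_torque': array([ 0.013,  0.04 , -0.013]), 'width': np.float64(0.095)} 0.1901
scene [[0.988, -0.133, 0.073, 0.619], [0.152, 0.864, -0.481, -0.627], [0.0, 0.486, 0.874, 1.487], [0.0, 0.0, 0.0, 1.0]] [[443.09553228   0.         323.46515022]
 [  0.         443.09553228 199.80507986]
 [  0.           0.           1.        ]] [0.03296751 0.         0.         0.         0.        ]
scene basket 0.81 [0.535 0.256 0.001] [336. 187.]
scene basket 0.23 [ 0.454 -0.089  0.   ] [300. 267.]
scene hook_seat 0.5 [ 0.645  0.002 -0.001] [357. 251.]
scene scale 0.76 [ 0.646 -0.002 -0.001] [357. 252.]
scene blue_tray 0.63 [ 0.538 -0.239  0.001] [317. 312.]
scene red_tray 0.73 [ 0.515 -0.
[... 1679 characters left out ...]
[ 0.701 -0.214  0.   ] [392. 157.]
top die_1 0.47 [0.365 0.012 0.002] [326. 251.]
top die_2 0.55 [ 0.701 -0.214  0.   ] [392. 157.]
top die_2 0.47 [0.365 0.012 0.002] [326. 251.]
top line_stand 0.62 [ 0.704 -0.328  0.003] [424. 157.]
top line_stand 0.35 [0.447 0.017 0.002] [325. 227.]
top paint_pot 0.65 [ 0.61   0.521 -0.001] [185. 177.]
top paint_pot 0.32 [ 0.451  0.104 -0.002] [300. 225.]
wrist [[0.242, -0.935, -0.26, 0.085], [0.97, 0.233, 0.064, 0.647], [0.0, -0.268, 0.964, 0.384], [0.0, 0.0, 0.0, 1.0]] [[297.29201518   0.         320.65673896]
 [  0.         297.29201518 198.88390813]
 [  0.           0.           1.        ]] [-0.04303132  0.          0.          0.          0.        ]
```

View pics/scene0.png

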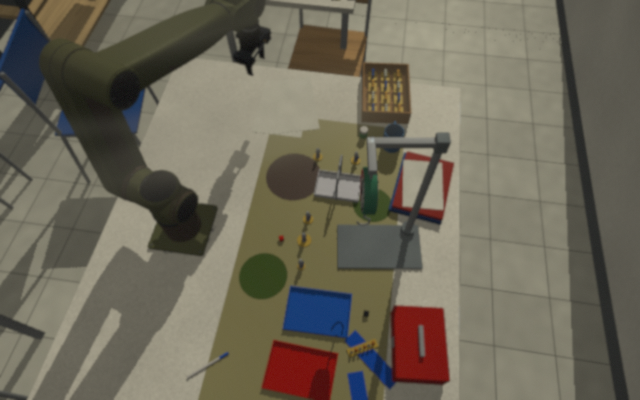

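View pics/top0.png

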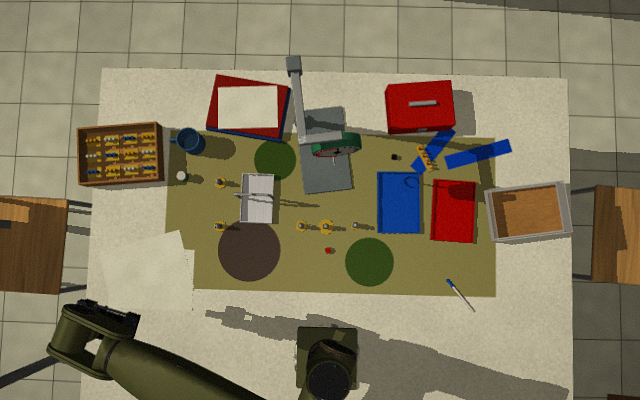

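View pics/wrist0.png

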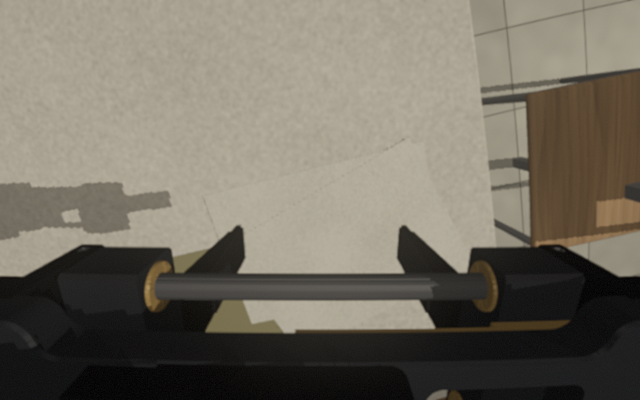

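```bash
python3 - <<'E'
from h import *
p=grab('top'); s=grab('scene')
im=p['image'][140:260,170:490,::-1]
cv2.imwrite('pics/topz.png',cv2.resize(im,None,fx=2.5,fy=2.5,interpolation=cv2.INTER_CUBIC))
cv2.imwrite('pics/topz2.png',cv2.resize(p['image'][160:250,200:375,::-1],None,fx=4.5,fy=4.5,interpolation=cv2.INTER_CUBIC))
cv2.imwrite('pics/scz.png',cv2.resize(s['image'][110:280,260:440,::-1],None,fx=3.5,fy=3.5,interpolation=cv2.INTER_CUBIC))
for l,z in [('basket',0.02),('blue_tray',.016),('red_tray',.016),('scale',.01)]:
  for q,n in [(p,'top'),(s,'scene')]:
    for r in env.outline_of(q,l)[:1]:
        m=r['pixels'].astype(np.uint8); c=max(cv2.findContours(m,0,1)[0],key=cv2.contourArea).reshape(-1,2)
        w=np.array([atz(q,u,z)[:2] for u in c]).astype(np.float32)
        R=cv2.minAreaRect(w*1000); print(n,l,round(r['conf'],2),m.sum(),np.round(R[0],1),np.round(R[1],1),round(R[2],2))
E
```

```text
top basket 0.72 1656 [542.9 268. ] [171.6 140.1] 1.41
scene basket 0.63 1227 [538.4 286.8] [168.7 195.6] 2.5
top blue_tray 0.83 2614 [ 540.9 -234.6] [216.4 147.9] 1.47
scene blue_tray 0.95 2883 [ 540.2 -238.4] [213.8 151.5] 1.37
top red_tray 0.84 2647 [ 517.7 -423.4] [151.3 217.1] 86.46
scene red_tray 0.89 3331 [ 515.2 -430.2] [149.4 210.6] 88.94
top scale 0.74 4854 [824.8  24.2] [504.  224.4] 9.72
scene scale 0.81 6162 [754.7 257. ] [703.9 329.5] 81.15
```

View pics/topz2.png

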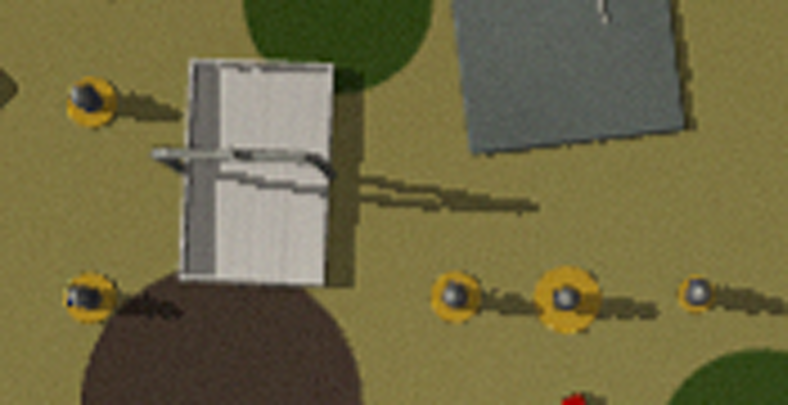

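View pics/scz.png

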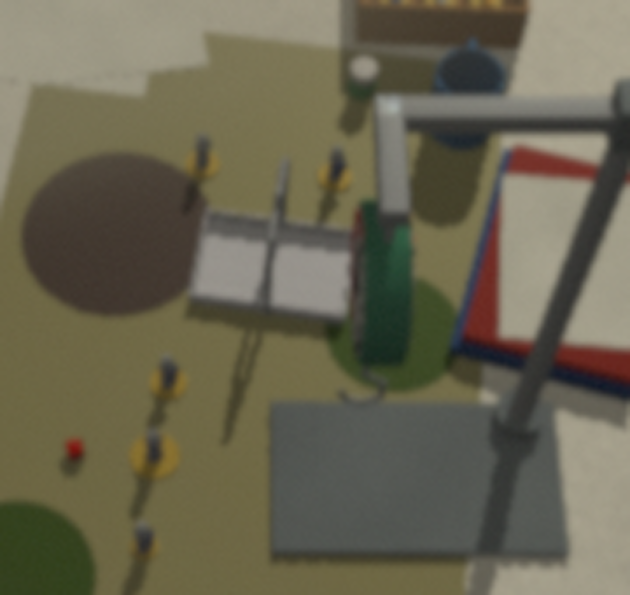

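View pics/topz.png

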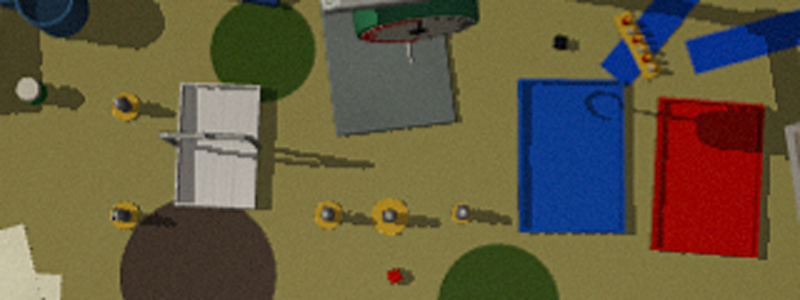

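```bash
python3 - <<'E'
from h import *
p=grab('top'); s=grab('scene')
def t(a): return (a[0]+.5)/4.5+200-.5,(a[1]+.5)/4.5+160-.5
A=atz(p,t((475,153)),.01);B=atz(p,t((686,128)),.01)
d=A-B; yaw=np.arctan2(-d[0],d[1]); print('scale',A,B,np.linalg.norm(d),yaw)
R=np.array([[np.cos(yaw),-np.sin(yaw)],[np.sin(yaw),np.cos(yaw)]])
print(A[:2]-R@[-.075,.105],B[:2]-R@[-.075,-.065])
# scene cam: scz corners
def t2(a): return (a[0]+.5)/3.5+260-.5,(a[1]+.5)/3.5+110-.5
for a in [(272,402),(272,553),(568,557)]: print('scene',atz(s,t2(a),.01))
C=[atz(p,t(a),.02)[:2] for a in [(190,60),(333,66),(180,281),(325,287)]]
print('basket',np.round(C,4),np.mean(C,0))
for i,j in [(0,2),(1,3)]:
    d=C[i]-C[j]; print(np.linalg.norm(d),np.arctan2(d[1],d[0]))
for i,j in [(0,1),(2,3)]:
    d=C[i]-C[j]; print(np.linalg.norm(d),np.arctan2(-d[0],d[1]))
for q,n in [(p,'top'),(s,'sc')]:
    hsv=cv2.cvtColor(q['image'],cv2.COLOR_RGB2HSV)
    for X,l in [((.594,.393),'A'),((.442,.391),'B'),((.4485,.102),'C'),((.446,.017),'L'),((.453,-.087),'S')]:
        u=proj(q,np.r_[X,.004]).astype(int); w=hsv[u[1]-9:u[1]+9,u[0]-9:u[0]+9]
        m=(w[...,1]>150)&(w[...,2]>110); ys,xs=np.nonzero(m)
        if len(xs): 
            e=cv2.minAreaRect(np.c_[xs,ys].astype(np.float32)); c=np.array(e[0])+u-9; print(n,l,len(xs),np.round(e[1],1),np.round(atz(q,c,.004)[:2],4))
        rs=env.spot_point(q,'fig_1')
    r=env.spot_point(q,'hook_seat'); print('hook',[(np.round(toworld(q,x['location']),3),x['conf']) for x in r])
    r=env.spot_point(q,'hook'); print('hook',[(np.round(toworld(q,x['location']),3),x['conf']) for x in r])
E
```

```text
scale [0.56178412 0.09022544 0.01      ] [ 0.5855622  -0.07335046  0.01      ] 0.16529510431847877 0.14435310589911718
[ 0.65110855 -0.00289355] [0.65043174 0.00176241]
scene [0.56142195 0.08994099 0.01      ]
scene [ 0.58435652 -0.07668642  0.01      ]
scene [ 0.87765337 -0.03550475  0.01      ]
basket [[0.6278 0.3139]
 [0.6259 0.2022]
 [0.4557 0.3147]
 [0.4541 0.2025]] [0.54087423 0.25831336]
0.17209780151657034 -0.004701054020398336
0.17173702061399312 -0.001730511741168524
0.1116705694770561 -0.01747320878613067
0.11217666539830454 -0.014192443204885146
top A 53 [11.  9.] [0.5941 0.3943]
top B 56 [11. 10.] [0.4423 0.3894]
top C 64 [11. 10.] [0.4501 0.1018]
top L 135 [15. 14.] [0.4506 0.0162]
top S 22 [7.2 8. ] [ 0.4574 -0.0817]
hook [(array([ 0.703, -0.216, -0.001]), 0.58), (array([ 0.451,  0.105, -0.001]), 0.56)]
hook []
sc C 11 [8. 4.] [0.4503 0.0947]
sc L 55 [ 9. 12.] [0.4499 0.0103]
hook [(array([0.651, 0.002, 0.233]), 0.36)]
hook [(array([ 0.646, -0.003,  0.232]), 0.48)]
```

```bash
cat >> h.py <<'E'
from scipy.spatial.transform import Rotation as Ro
def pose():
    s=env.read_state(); return np.array(s['tcp_pos']),Ro.from_euler('xyz',s['eef_rot'])
def down(yaw): return Ro.from_euler('xyz',[-np.pi/2,0,yaw])
def rel(P,Rt,frm=None):
    p,R=frm if frm else pose()
    d=R.inv().apply(np.array(P)-p)*1000; w=(R.inv()*Rt).as_rotvec()
    print('REL',np.round(d,1),np.round(w,3)); return (np.array(P),Rt)
def st():
    s=env.read_state(); print(round(s['clock'],2),np.round(s['tcp_pos'],4),np.round(s['eef_rot'],3),'w',round(s['width'],4),'F',np.round(s['contact_force'],2),'q',np.round(s['joints'],2))
E
python3 - <<'E'
from h import *
st()
rel((.594,.394,.30),down(np.pi/2))
E
```

```text
3.25 [0.1582 0.6305 0.4048] [-1.571 -0.     1.325] w 0.0951 F [ 0.31 -0.45  0.05] q [ 1.24  0.12  1.65  0.    1.37 -0.08]
REL [-123.3  104.8 -480.2] [-0.    -0.246  0.   ]
```

{"name": "apply_moves", "arguments": {
  "motion": [
    [80,-123,105,-480,0,-0.246,0],
    [80,-123,105,-480,0,-0.246,0],
    [80,-123,105,-480,0,-0.246,0],
    [80,-123,105,-480,0,-0.246,0],
    [80,-123,105,-480,0,-0.246,0],
    [80,-123,105,-480,0,-0.246,0],
    [80,-123,105,-480,0,-0.246,0],
    [80,-123,105,-480,0,-0.246,0],
    [80,-123,105,-480,0,-0.246,0],
    [80,-123,105,-480,0,-0.246,0]
  ],
  "newtons": 30
}}

```text
clock: 4.5
tcp_pos: [0.5941, 0.3941, 0.2993]
eef_rot: [-1.57, 0.0, 1.57]
contact_force: [-0.5, 0.5, -0.5]
width: 0.08
```

```bash
python3 - <<'E'
from h import *
st()
p=grab('wrist','w1.png')
for r in env.spot_point(p,'fig_1'): print(r['conf'],np.round(toworld(p,r['location']),4))
rel((.594,.394,.212),down(np.pi/2))
E
```

```text
4.5 [0.5941 0.3941 0.2993] [-1.57  0.    1.57] w 0.08 F [-0.46  0.47 -0.5 ] q [ 0.51  0.34  1.58  0.    1.22 -1.06]
0.84 [ 5.948e-01  3.890e-01 -1.000e-04]
0.7 [0.4367 0.3822 0.002 ]
REL [-1.2 88.2 -1.1] [-0.     0.001  0.   ]
```

View pics/w1.png

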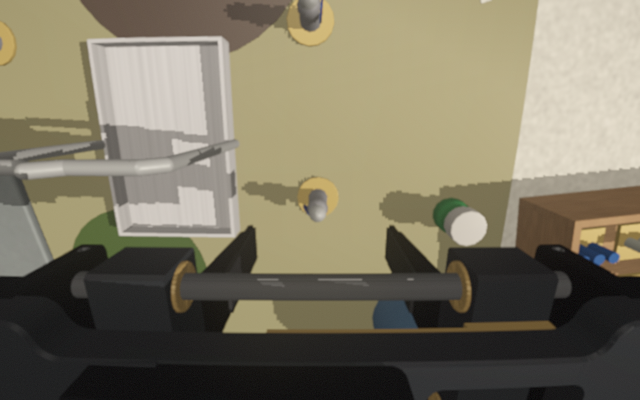

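{"name": "apply_moves", "arguments": {
  "motion": [
    [80,-2,40,-1,0,0,0],
    [80,-3,88,-1,0,0,0],
    [80,-3,88,-1,0,0,0],
    [0,-3,88,-1,0,0,0],
    [0,-3,88,-1,0,0,0],
    [0,-3,88,-1,0,0,0],
    [0,-3,88,-1,0,0,0],
    [0,-3,88,-1,0,0,0],
    [0,-3,88,-1,0,0,0],
    [0,-3,88,-1,0,0,0]
  ]
}}

```text
clock: 5.85
tcp_pos: [0.5949, 0.3913, 0.2116]
eef_rot: [-1.571, 0.0, 1.571]
contact_force: [-0.7, 0.6, -0.0]
width: 0.0178
```

```bash
python3 - <<'E'
from h import *
st()
p=grab('top'); s=grab('scene')
for q in (p,s): 
  for l in ['basket','fig_1']:
    for r in env.spot_point(q,l): print(l,round(r['conf'],2),np.round(toworld(q,r['location']),4))
rel((.597,.258,.280),down(np.pi/2))
rel((.597,.258,.216),down(np.pi/2))
E
```

```text
5.85 [0.5949 0.3913 0.2116] [-1.571  0.     1.571] w 0.0178 F [-0.73  0.64 -0.04] q [ 0.51  0.42  1.63 -0.    1.09 -1.06]
basket 0.64 [0.5423 0.2611 0.0022]
fig_1 0.67 [ 0.4512  0.104  -0.0022]
basket 0.94 [ 0.5376  0.2539 -0.0026]
basket 0.38 [ 0.6979 -0.3315 -0.0011]
fig_1 0.43 [ 0.4455  0.099  -0.0029]
fig_1 0.19 [0.6469 0.0022 0.0007]
REL [-133.3  -68.4   -2.1] [-0.  0. -0.]
REL [-133.3   -4.4   -2.1] [-0.  0. -0.]
```

{"name": "apply_moves", "arguments": {
  "motion": [
    [0,0,-25,0,0,0,0],
    [0,0,-60,0,0,0,0],
    [0,-25,-68,-1,0,0,0],
    [0,-60,-68,-2,0,0,0],
    [0,-95,-68,-2,0,0,0],
    [0,-122,-68,-2,0,0,0],
    [0,-133,-60,-2,0,0,0],
    [0,-133,-40,-2,0,0,0],
    [0,-133,-18,-2,0,0,0],
    [0,-133,-8,-2,0,0,0]
  ]
}}

```text
clock: 7.4
tcp_pos: [0.5957, 0.2588, 0.2161]
eef_rot: [-1.566, 0.001, 1.572]
contact_force: [0.1, -0.1, -1.4]
width: 0.0172
```

```bash
python3 - <<'E'
from h import *
st()
p=grab('top','t2.png'); s=grab('scene','s2.png'); 
im=np.hstack([cv2.resize(p['image'][150:260,190:330],(450,354),interpolation=2),cv2.resize(s['image'][110:230,280:400],(350,354),interpolation=2)])
cv2.imwrite('pics/c2.png',im[:,:,::-1])
E
```

```text
7.4 [0.5957 0.2588 0.2161] [-1.566e+00  1.000e-03  1.572e+00] w 0.0172 F [ 0.11 -0.07 -1.38] q [ 0.33  0.3   1.78  0.    1.06 -1.24]
```

View pics/c2.png

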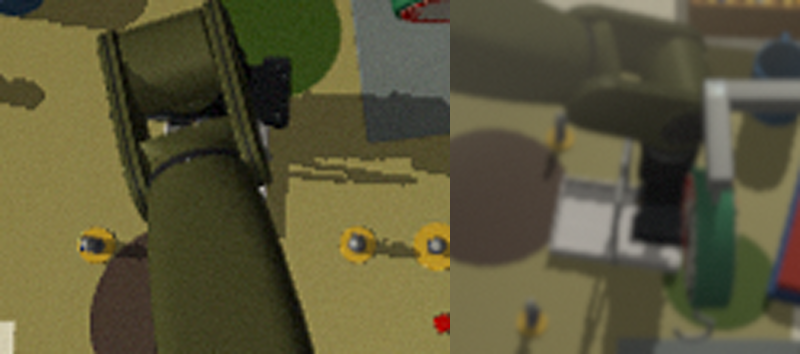

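{"name": "apply_moves", "arguments": {
  "motion": [
    [0,0,2,0,0,0,0],
    [0,0,2,0,0,0,0],
    [40,0,2,0,0,0,0],
    [40,0,2,0,0,0,0],
    [40,0,-2,0,0,0,0],
    [40,0,-35,0,0,0,0],
    [40,0,-84,0,0,0,0],
    [60,50,-90,20,0,0,0],
    [80,100,-90,60,0,0,0],
    [80,130,-90,110,0,0,0]
  ]
}}

```text
clock: 8.75
tcp_pos: [0.4863, 0.3899, 0.3111]
eef_rot: [-1.573, -0.002, 1.571]
contact_force: [0.4, 0.8, -0.7]
width: 0.0643
```

```bash
python3 - <<'E'
from h import *
st()
p=grab('wrist','w3.png')
for r in env.spot_point(p,'fig_1'): print(r['conf'],np.round(toworld(p,r['location']),4))
rel((.4423,.390,.212),down(np.pi/2))
E
```

```text
8.75 [0.4863 0.3899 0.3111] [-1.573 -0.002  1.571] w 0.0643 F [ 0.4   0.79 -0.7 ] q [ 0.59  0.14  1.8   0.    1.2  -0.98]
0.85 [ 0.447   0.0926 -0.0017]
0.69 [0.4378 0.3843 0.0019]
0.57 [ 0.5837  0.2829 -0.0008]
REL [-0.7 98.  40.6] [-0.002  0.006  0.001]
```

View pics/w3.png

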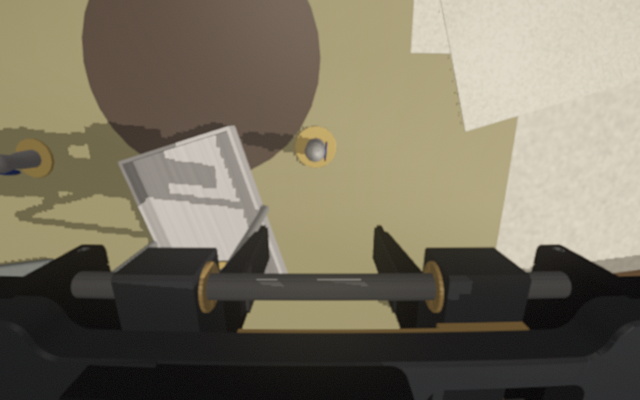

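```bash
python3 - <<'E'
from h import *
p=grab('top','t3.png'); s=grab('scene','s3.png'); 
im=np.hstack([cv2.resize(p['image'][150:260,190:330],(450,354),interpolation=2),cv2.resize(s['image'][110:230,280:400],(350,354),interpolation=2)])
cv2.imwrite('pics/c3.png',im[:,:,::-1])
E
```

```text
(no output)
```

View pics/c3.png

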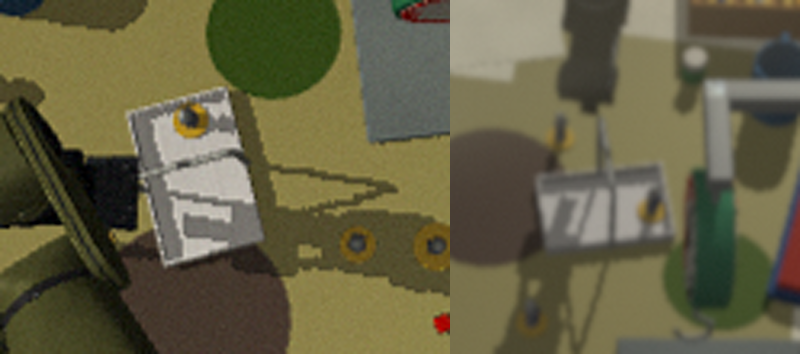

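```bash
python3 - <<'E'
from h import *
p=grab('top')
t=lambda a:((a[0]+.5)/3.216+190-.5,(a[1]+.5)/3.216+150-.5)
C=np.array([atz(p,t(a),.02)[:2] for a in [(128,115),(228,88),(165,266),(263,240)]])
print(C.round(4),C.mean(0))
for i,j in [(0,2),(1,3)]:
    d=C[i]-C[j]; print(np.linalg.norm(d),np.arctan2(d[1],d[0]))
for i,j in [(0,1),(2,3)]:
    d=C[i]-C[j]; print(np.linalg.norm(d),np.arctan2(-d[0],d[1]))
for l in ['basket','fig_1']:
    for r in env.spot_point(p,l): print(l,round(r['conf'],2),np.round(toworld(p,r['location']),4))
hsv=cv2.cvtColor(p['image'],cv2.COLOR_RGB2HSV)
c=t((190,120)); print('A',atz(p,c,.007))
E
```

```text
[[0.5828 0.3555]
 [0.6151 0.2476]
 [0.4201 0.3085]
 [0.451  0.2038]] [0.51723755 0.27886322]
0.16925842191771642 0.2811073943901228
0.16981633424926645 0.2610390583418322
0.11262046112026627 0.2908241841097354
0.10920893258438827 0.2863320310281895
basket 0.83 [0.517  0.2824 0.0028]
fig_1 0.54 [0.5824 0.2902 0.0074]
fig_1 0.43 [4.541e-01 1.048e-01 4.000e-04]
A [0.58048028 0.28959943 0.007     ]
```

{"name": "apply_moves", "arguments": {
  "motion": [
    [64,0,0,20,0,0,0],
    [64,-2,0,43,0,0,0],
    [64,-2,30,43,0,0,0],
    [64,-2,75,43,0,0,0],
    [64,-2,98,43,0,0,0],
    [64,-2,98,43,0,0,0],
    [0,-2,98,43,0,0,0],
    [0,-2,98,43,0,0,0],
    [0,-2,98,43,0,0,0],
    [0,-2,98,43,0,0,0]
  ]
}}

```text
clock: 10.35
tcp_pos: [0.444, 0.3864, 0.2124]
eef_rot: [-1.572, -0.001, 1.571]
contact_force: [0.1, -0.1, -0.2]
width: 0.0295
```

```bash
python3 - <<'E'
from h import *
st()
Y=np.pi/2+.275
rel((.4595,.2877,.285),down(Y))
rel((.4595,.2877,.2155),down(Y))
E
```

```text
10.35 [0.444  0.3864 0.2124] [-1.572e+00 -1.000e-03  1.571e+00] w 0.0295 F [ 0.05 -0.08 -0.15] q [ 0.63  0.19  1.93 -0.    1.03 -0.95]
REL [-98.7 -72.6 -15.6] [ 0.001 -0.275  0.   ]
REL [-98.7  -3.1 -15.5] [ 0.001 -0.275  0.   ]
```

{"name": "apply_moves", "arguments": {
  "motion": [
    [0,0,0,0,0,0,0],
    [0,0,0,0,0,0,0],
    [0,0,-30,0,0,0,0],
    [0,0,-73,0,0,-0.05,0],
    [0,-30,-76,-5,0,-0.15,0],
    [0,-65,-76,-10,0,-0.275,0],
    [0,-90,-76,-15,0,-0.275,0],
    [0,-99,-70,-15,0,-0.275,0],
    [0,-99,-45,-15,0,-0.275,0],
    [0,-99,-25,-15,0,-0.275,0]
  ]
}}

```text
clock: 11.6
tcp_pos: [0.4584, 0.2875, 0.2353]
eef_rot: [-1.57, -0.0, 1.846]
contact_force: [0.1, -0.1, -1.3]
width: 0.0177
```

```bash
python3 - <<'E'
from h import *
st()
Y=np.pi/2+.275
rel((.4595,.2877,.2155),down(Y))
p=grab('top','t4.png'); s=grab('scene','s4.png'); w=grab('wrist')
im=np.hstack([cv2.resize(s['image'][110:230,280:400],(354,354),interpolation=2),cv2.resize(w['image'],(440,354),interpolation=2)])
cv2.imwrite('pics/c4.png',im[:,:,::-1])
E
```

```text
11.6 [0.4584 0.2875 0.2353] [-1.57  -0.     1.846] w 0.0177 F [ 0.09 -0.14 -1.34] q [ 0.46  0.06  2.03  0.    1.06 -1.39]
REL [-0.1 19.8 -1.1] [-0.001  0.     0.   ]
```

View pics/c4.png

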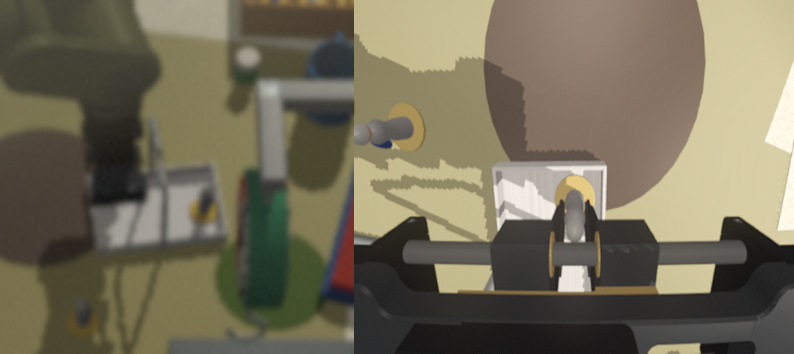

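{"name": "apply_moves", "arguments": {
  "motion": [
    [0,0,14,-1,0,0,0],
    [0,0,20,-1,0,0,0],
    [0,0,20,-1,0,0,0],
    [36,0,20,-1,0,0,0],
    [36,0,20,-1,0,0,0],
    [36,0,10,-1,0,0,0],
    [36,0,-35,-1,0,0,0],
    [45,-10,-65,5,0,0,0],
    [64,-60,-65,25,0,0,0],
    [64,-115,-65,45,0,0,0]
  ]
}}

```text
clock: 13.0
tcp_pos: [0.4468, 0.1637, 0.3037]
eef_rot: [-1.574, 0.0, 1.848]
contact_force: [0.8, -1.1, 1.7]
width: 0.0594
```

```bash
python3 - <<'E'
from h import *
st()
p=grab('top','t5.png'); s=grab('scene','s5.png'); w=grab('wrist')
for q in (p,s,w):
  for l in ['basket','fig_1']:
    for r in env.spot_point(q,l): print(l,round(r['conf'],2),np.round(toworld(q,r['location']),4))
im=np.hstack([cv2.resize(s['image'][110:260,270:400],(307,354),interpolation=2),cv2.resize(w['image'],(490,354),interpolation=2)])
cv2.imwrite('pics/c5.png',im[:,:,::-1])
rel((.450,.102,.212),down(1.846))
E
```

```text
13.0 [0.4468 0.1637 0.3037] [-1.574  0.     1.848] w 0.0594 F [ 0.81 -1.13  1.66] q [ 0.24 -0.19  2.13 -0.    1.2  -1.61]
basket 0.73 [0.5208 0.2812 0.0016]
fig_1 0.53 [0.5853 0.2912 0.0062]
fig_1 0.43 [ 0.4483  0.1017 -0.0022]
fig_1 0.42 [0.4571 0.2918 0.0041]
basket 0.86 [ 0.5132  0.2748 -0.0033]
basket 0.66 [ 0.6951 -0.2132  0.0012]
basket 0.36 [ 0.6482 -0.0017  0.232 ]
fig_1 0.6 [0.5742 0.2892 0.0029]
fig_1 0.59 [0.4569 0.2885 0.0033]
fig_1 0.29 [6.479e-01 1.100e-03 5.000e-04]
fig_1 0.88 [0.4483 0.096  0.0007]
fig_1 0.61 [0.4513 0.2841 0.0012]
fig_1 0.38 [0.5843 0.2843 0.0017]
REL [-61.8  89.9  14.4] [0.    0.002 0.   ]
```

View pics/c5.png

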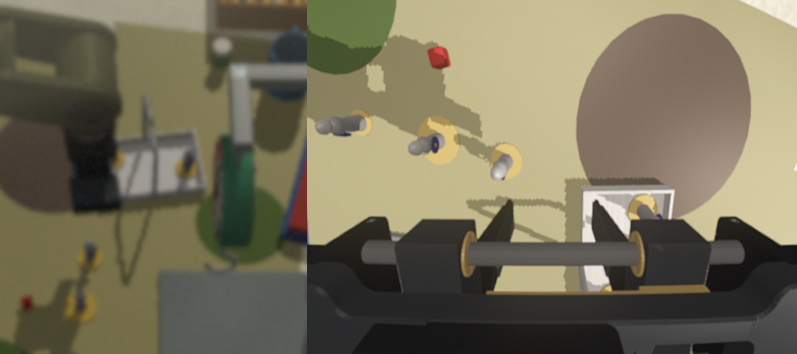

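Two figures stand in the basket; C is unmoved at about (0.449, 0.101).

{"name": "apply_moves", "arguments": {
  "motion": [
    [64,-40,0,8,0,0,0],
    [64,-62,10,14,0,0,0],
    [64,-62,40,14,0,0,0],
    [64,-62,80,14,0,0,0],
    [64,-62,90,14,0,0,0],
    [40,-62,90,14,0,0,0],
    [0,-62,90,14,0,0,0],
    [0,-62,90,14,0,0,0],
    [0,-62,90,14,0,0,0],
    [0,-62,90,14,0,0,0]
  ]
}}

```text
clock: 14.7
tcp_pos: [0.4503, 0.1009, 0.2122]
eef_rot: [-1.572, 0.0, 1.846]
contact_force: [-0.1, -0.9, -0.5]
width: 0.0195
```

```bash
python3 - <<'E'
from h import *
st()
rel((.4725,.2415,.285),down(1.846))
rel((.4725,.2415,.2155),down(1.846))
E
```

```text
14.7 [0.4503 0.1009 0.2122] [-1.572  0.     1.846] w 0.0195 F [-0.09 -0.91 -0.5 ] q [ 0.1  -0.09  2.22 -0.    1.01 -1.74]
REL [129.2 -72.8 -59.6] [ 0.001 -0.    -0.   ]
REL [129.2  -3.3 -59.6] [ 0.001 -0.    -0.   ]
```

{"name": "apply_moves", "arguments": {
  "motion": [
    [0,0,0,0,0,0,0],
    [0,0,-30,0,0,0,0],
    [0,0,-70,-5,0,0,0],
    [0,25,-76,-20,0,0,0],
    [0,65,-76,-40,0,0,0],
    [0,100,-76,-55,0,0,0],
    [0,122,-74,-60,0,0,0],
    [0,128,-60,-60,0,0,0],
    [0,128,-40,-60,0,0,0],
    [0,128,-22,-60,0,0,0]
  ]
}}

```text
clock: 15.95
tcp_pos: [0.4725, 0.2397, 0.2318]
eef_rot: [-1.569, 0.0, 1.846]
contact_force: [0.3, 0.4, -1.5]
width: 0.017
```

```bash
python3 - <<'E'
from h import *
st()
rel((.4725,.2415,.2155),down(1.846))
w=grab('wrist','w6.png')
E
```

```text
15.95 [0.4725 0.2397 0.2318] [-1.569  0.     1.846] w 0.017 F [ 0.28  0.39 -1.51] q [ 0.37  0.04  2.05 -0.    1.05 -1.48]
REL [ 1.8 16.3 -0.5] [-0.002 -0.    -0.   ]
```

View pics/w6.png

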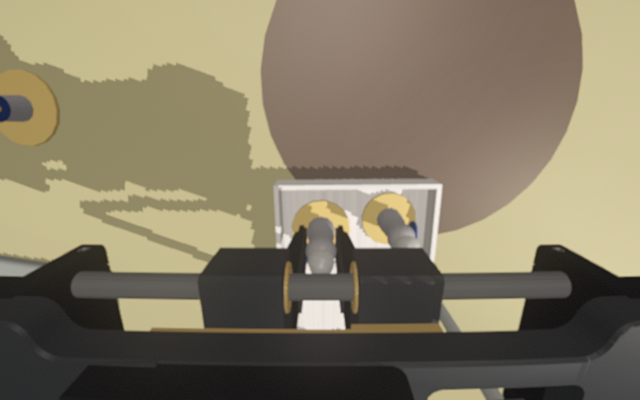

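{"name": "apply_moves", "arguments": {
  "motion": [
    [0,0,12,0,0,0,0],
    [0,0,17,0,0,0,0],
    [0,0,17,0,0,0,0],
    [34,0,17,0,0,0,0],
    [34,0,17,0,0,0,0],
    [34,0,5,0,0,0,0],
    [34,0,-40,0,0,0,0],
    [40,0,-90,0,0,0,0],
    [60,0,-150,30,0,0,0],
    [60,-50,-160,80,0,0,0]
  ]
}}

```text
clock: 17.25
tcp_pos: [0.4155, 0.1807, 0.3984]
eef_rot: [-1.581, -0.0, 1.85]
contact_force: [0.9, 0.1, 0.1]
width: 0.0548
```

```bash
python3 - <<'E'
from h import *
st()
p=grab('top'); s=grab('scene'); w=grab('wrist')
for q in (p,s,w):
  for l in ['basket','fig_1']:
    for r in env.spot_point(q,l): print(l,round(r['conf'],2),np.round(toworld(q,r['location']),4))
cv2.imwrite('pics/t6.png',cv2.resize(p['image'][150:250,190:330,::-1],(790,564),interpolation=2))
im=np.hstack([cv2.resize(s['image'][110:260,270:400],(307,354),interpolation=2),cv2.resize(w['image'],(490,354),interpolation=2)])
cv2.imwrite('pics/c6.png',im[:,:,::-1])
E
```

```text
17.25 [0.4155 0.1807 0.3984] [-1.581 -0.     1.85 ] w 0.0548 F [0.89 0.08 0.14] q [ 0.29 -0.33  2.08  0.    1.38 -1.56]
basket 0.97 [0.5185 0.2776 0.0049]
fig_1 0.48 [0.5851 0.2902 0.0056]
basket 0.95 [ 0.5148  0.2743 -0.0018]
fig_1 0.54 [0.4734 0.2428 0.001 ]
fig_1 0.53 [0.5773 0.2886 0.004 ]
fig_1 0.49 [0.4586 0.2891 0.0035]
basket 0.65 [ 0.5152  0.2738 -0.0013]
basket 0.62 [0.471  0.2356 0.0033]
fig_1 0.98 [0.4729 0.2348 0.001 ]
fig_1 0.64 [0.5826 0.284  0.0034]
fig_1 0.55 [0.4539 0.2838 0.0047]
```

View pics/c6.png

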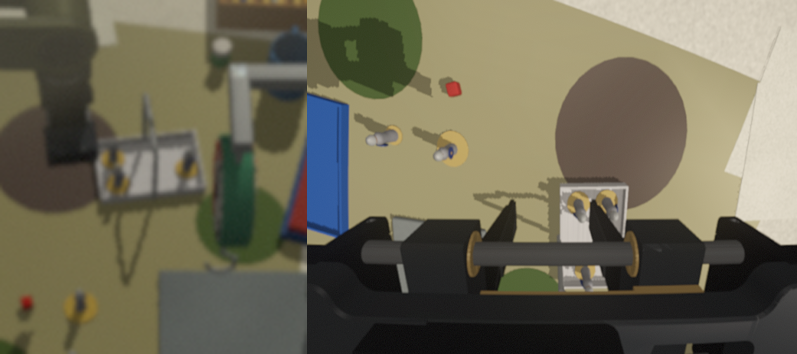

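View pics/t6.png

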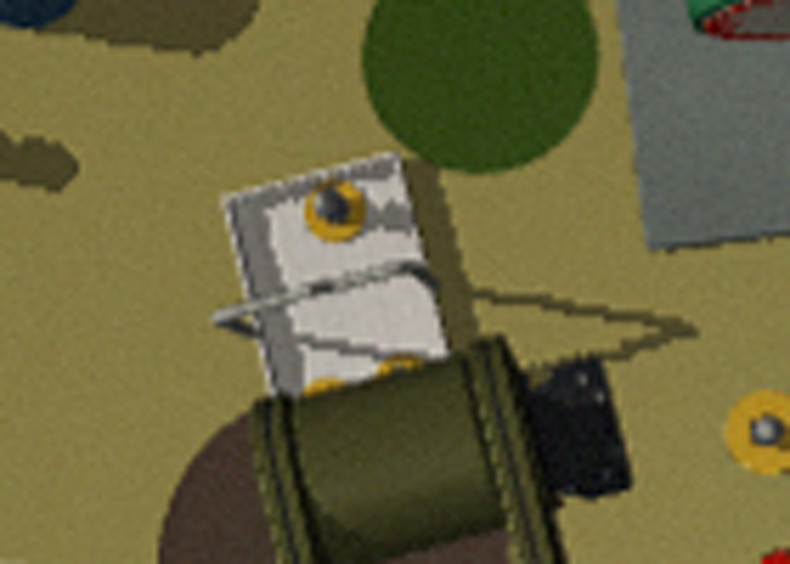

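```bash
cat >> h.py <<'E'
def lean(yaw,phi): return Ro.from_euler('xyz',[-np.pi/2-phi,0,yaw])
def bailtcp(org,yaw,phi,gy=.032,gz=.140,back=0,gx=0):
    """basket origin -> TCP for gripping bail"""
    Rz=Ro.from_euler('z',yaw)
    g=np.array(org)+Rz.apply([gx,gy,gz]); R=lean(yaw,phi)
    return g-R.apply([0,1,0])*(0.171+back), R
E
python3 - <<'E'
from h import *
p=grab('top')
t=lambda a:((a[0]+.5)/5.643+190-.5,(a[1]+.5)/5.643+150-.5)
for a,z in [((245,309),.14),((300,292),.14),((345,283),.145),((405,268),.14),((425,272),.14)]: print(atz(p,t(a),z).round(4))
t0=lambda a:((a[0]+.5)/5.643+190-.5,(a[1]+.5)/5.643+150-.5)
print('TL,TR',atz(p,t0((224,198)),.02),atz(p,t0((400,155)),.02), atz(p,t0((447,350)),.02))
P,R=bailtcp((.517,.2785,0),.275,np.radians(30),back=.06); print(P); rel(P,R)
E
```

```text
[0.5076 0.3186 0.14  ]
[0.5182 0.2874 0.14  ]
[0.5236 0.2611 0.145 ]
[0.5335 0.2277 0.14  ]
[0.5315 0.2162 0.14  ]
TL,TR [0.58534165 0.35622264 0.02      ] [0.61491421 0.24788203 0.02      ] [0.49469589 0.21445144 0.02      ]
[0.47694683 0.42045772 0.34005187]
REL [ 214.2   50.6 -124.5] [-0.412  1.533  0.409]
```

{"name": "apply_moves", "arguments": {
  "motion": [
    [70,60,0,-30,-0.05,0.18,0.05],
    [70,120,5,-70,-0.1,0.37,0.1],
    [70,170,10,-100,-0.15,0.55,0.15],
    [70,214,20,-124,-0.2,0.74,0.2],
    [70,214,20,-124,-0.25,0.92,0.25],
    [70,214,20,-124,-0.3,1.1,0.3],
    [70,214,20,-124,-0.35,1.29,0.35],
    [70,214,20,-124,-0.412,1.533,0.409],
    [70,214,20,-124,-0.412,1.533,0.409],
    [70,214,20,-124,-0.412,1.533,0.409]
  ],
  "newtons": 60
}}

```text
clock: 19.0
tcp_pos: [0.4765, 0.4204, 0.3702]
eef_rot: [-2.095, 0.0, 0.277]
contact_force: [-0.7, -0.3, -0.2]
width: 0.0701
```

```bash
python3 - <<'E'
from h import *
st()
P,R=bailtcp((.519,.279,0),.275,np.radians(30),back=.05); rel(P,R)
P,R=bailtcp((.519,.279,0),.275,np.radians(30)); rel(P,R)
w=grab('wrist'); p=grab('top');s=grab('scene')
print([ (np.round(toworld(q,r['location']),4)) for q in (w,p,s) for r in env.spot_point(q,'basket')[:1]])
im=np.hstack([cv2.resize(s['image'][90:240,270:400],(307,354),interpolation=2),cv2.resize(w['image'],(490,354),interpolation=2)])
cv2.imwrite('pics/c7.png',im[:,:,::-1])
E
```

```text
19.0 [0.4765 0.4204 0.3702] [-2.095  0.     0.277] w 0.0701 F [-0.74 -0.26 -0.18] q [ 0.71  0.18  1.67 -0.47  1.53  0.51]
REL [ 2.5 36.2 15. ] [0.    0.002 0.001]
REL [ 2.5 86.2 15. ] [0.    0.002 0.001]
[array([ 0.5162,  0.2777, -0.0035]), array([0.5165, 0.2812, 0.0016]), array([ 0.4548, -0.089 ,  0.0008])]
```

View pics/c7.png

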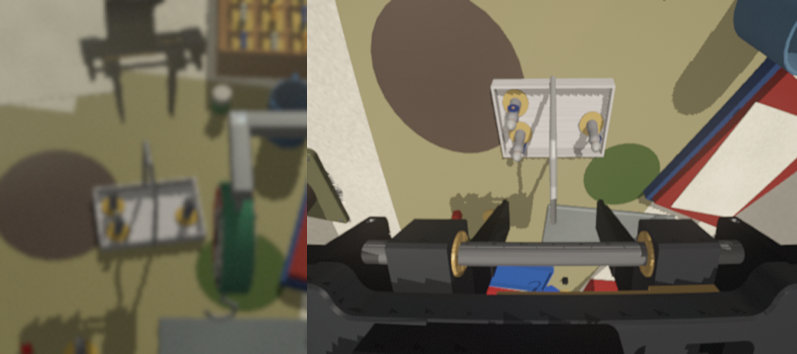

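{"name": "apply_moves", "arguments": {
  "motion": [
    [70,2,20,8,0,0,0],
    [70,2,36,15,0,0,0],
    [70,2,60,15,0,0,0],
    [70,2,80,15,0,0,0],
    [70,2,86,15,0,0,0],
    [70,2,86,15,0,0,0],
    [20,2,86,15,0,0,0],
    [20,2,86,15,0,0,0],
    [20,2,86,15,0,0,0],
    [20,2,86,15,0,0,0]
  ]
}}

```text
clock: 20.55
tcp_pos: [0.4866, 0.3914, 0.2899]
eef_rot: [-2.094, -0.003, 0.274]
contact_force: [0.1, -0.2, -1.2]
width: 0.0353
```

```bash
python3 - <<'E'
from h import *
st()
w=grab('wrist','w8.png')
E
```

```text
20.55 [0.4866 0.3914 0.2899] [-2.094 -0.003  0.274] w 0.0353 F [ 0.11 -0.22 -1.17] q [ 0.67  0.22  1.76 -0.49  1.39  0.54]
```

View pics/w8.png

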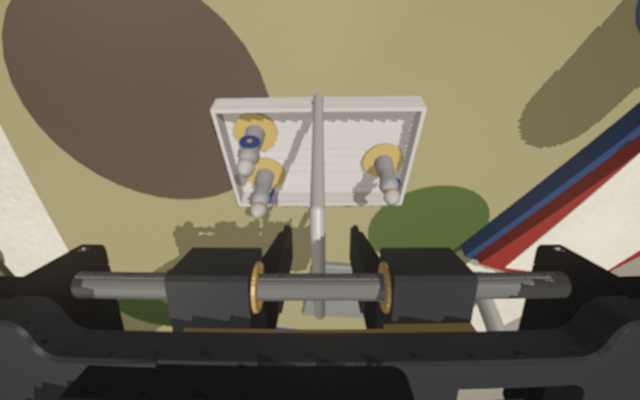

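{"name": "apply_moves", "arguments": {
  "motion": [
    [0,0,0,0,0,0,0],
    [0,0,0,0,0,0,0],
    [0,0,0,0,0,0,0],
    [0,0,0,0,0,0,0],
    [0,0,-1,-0.5,0,0,0],
    [0,0,-4,-2.5,0,0,0],
    [0,0,-9,-5,0,0,0],
    [0,0,-17,-10,0,0,0],
    [0,0,-17,-10,0,0,0],
    [0,0,-17,-10,0,0,0]
  ]
}}

```text
clock: 21.85
tcp_pos: [0.4866, 0.3911, 0.3096]
eef_rot: [-2.094, -0.002, 0.274]
contact_force: [-0.6, -0.6, -5.9]
width: 0.0066
```

```bash
python3 - <<'E'
from h import *
st(); print(env.read_state()['wrist_torque'])
w=grab('wrist','w9.png'); s=grab('scene')
cv2.imwrite('pics/s9.png',cv2.resize(s['image'][90:240,260:420,::-1],(640,600),interpolation=2))
E
```

```text
21.85 [0.4866 0.3911 0.3096] [-2.094e+00 -2.000e-03  2.740e-01] w 0.0066 F [-0.59 -0.6  -5.88] q [ 0.67  0.2   1.75 -0.49  1.42  0.52]
[ 0.75470165  0.29679682 -0.00666361]
```

View pics/w9.png

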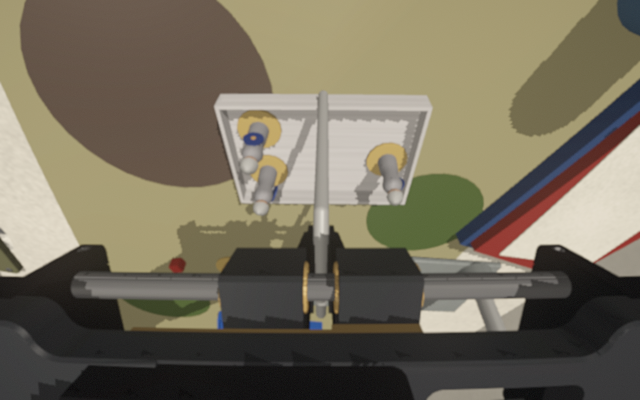

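View pics/s9.png

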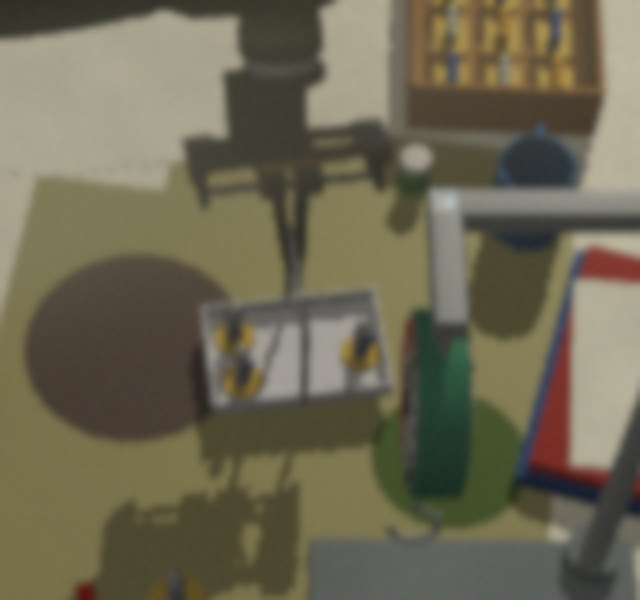

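```bash
python3 - <<'E'
from h import *
seat=np.array([.649,-.001,.231]);y=.144
o=seat+Ro.from_euler('z',y).apply([-.08,0,0])+[0,0,.028-.150]
P,R=bailtcp(o,y,np.radians(30),gy=.031,gz=.1418); print(o,P); rel(P,R)
E
```

```text
[ 0.56982801 -0.01248023  0.109     ] [0.55310993 0.10281399 0.39889034]
REL [ -13.8   70.  -300.8] [0.    0.112 0.067]
```

{"name": "apply_moves", "arguments": {
  "motion": [
    [0,0,-20,-12,0,0,0],
    [0,0,-48,-30,0,0,0],
    [0,-1,-62,-58,0,0.01,0.006],
    [0,-3,-42,-96,0,0.03,0.018],
    [0,-6,-18,-138,0,0.05,0.03],
    [0,-9,8,-184,0,0.075,0.045],
    [0,-11,32,-230,0,0.095,0.057],
    [0,-13,52,-268,0,0.107,0.064],
    [0,-14,65,-292,0,0.112,0.067],
    [0,-14,70,-301,0,0.112,0.067]
  ]
}}

```text
clock: 23.2
tcp_pos: [0.5529, 0.1004, 0.4005]
eef_rot: [-2.095, -0.001, 0.14]
contact_force: [0.0, 0.7, -4.9]
width: 0.0068
```

```bash
python3 - <<'E'
from h import *
st()
w=grab('wrist','w10.png'); s=grab('scene'); t=grab('top')
for q in (w,s,t):
  for l in ('hook_seat','hook','basket'): print(l,[ (round(r['conf'],2),np.round(toworld(q,r['location']),4)) for r in env.spot_point(q,l)])
cv2.imwrite('pics/s10.png',cv2.resize(s['image'][130:280,280:440,::-1],(640,600),interpolation=2))
cv2.imwrite('pics/t10.png',cv2.resize(t['image'][110:260,260:420,::-1],(640,600),interpolation=2))
E
```

```text
23.2 [0.5529 0.1004 0.4005] [-2.095e+00 -1.000e-03  1.400e-01] w 0.0068 F [ 0.03  0.71 -4.91] q [ 0.18 -0.05  1.86 -0.53  1.38  0.15]
hook_seat [(0.7, array([ 0.6493, -0.0044,  0.2238]))]
hook [(0.7, array([ 0.6441, -0.0031,  0.2268]))]
basket [(0.66, array([ 0.5701, -0.0151,  0.1077]))]
hook_seat [(0.46, array([0.6509, 0.002 , 0.2323]))]
hook []
basket [(0.95, array([ 0.569 , -0.0145,  0.1107]))]
hook_seat []
hook []
basket [(0.59, array([ 0.5727, -0.009 ,  0.1127]))]
```

View pics/w10.png

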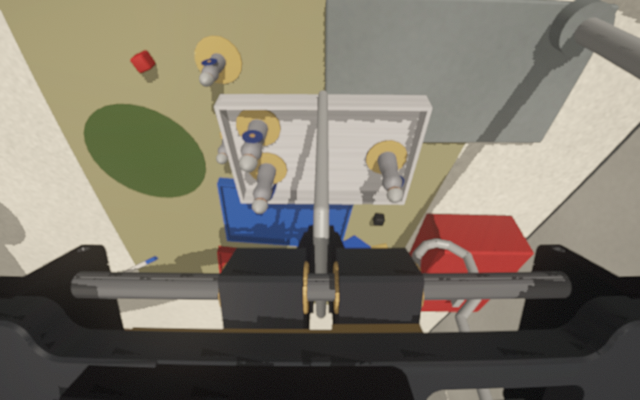

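View pics/s10.png

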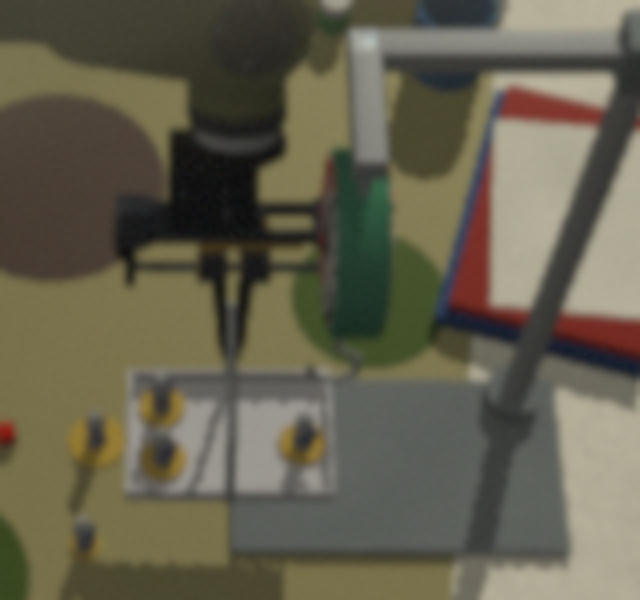

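View pics/t10.png

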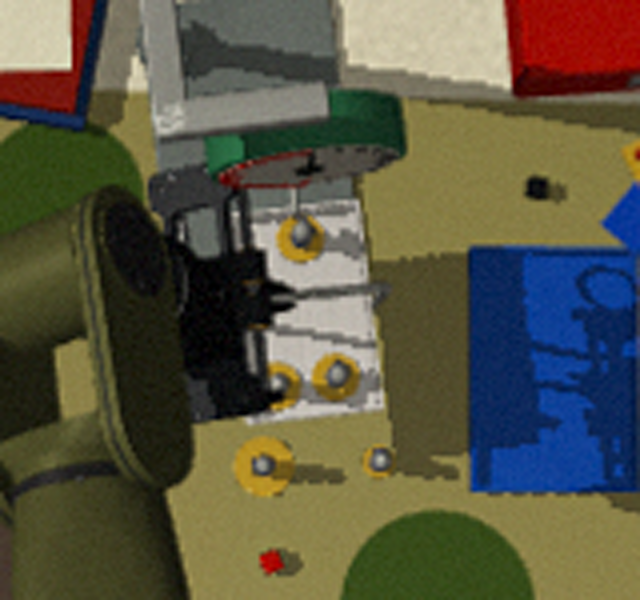

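```bash
python3 - <<'E'
from h import *
w=grab('wrist'); s=grab('scene')
cands={'a':(.649,-.001,.231),'b':(.649,-.004,.226)}
for k,c in cands.items():
  for q,n in((w,'w'),(s,'s')):
    print(k,n,[ (np.round(proj(q,np.array(c)+Ro.from_euler('z',.144).apply(v)),0)).tolist() for v in [(-.019,0,.016),(-.016,0,-.003),(0,0,-.007),(.018,0,.01),(0,0,.046),(0,0,.08)]])
im=w['image'][200:340,380:520,::-1]; cv2.imwrite('pics/w10z.png',cv2.resize(im,None,fx=4,fy=4,interpolation=2))
im=s['image'][205:235,350:380,::-1]; cv2.imwrite('pics/s10z.png',cv2.resize(im,None,fx=16,fy=16,interpolation=2))
E
```

```text
a w [[415.0, 278.0], [414.0, 253.0], [435.0, 248.0], [469.0, 269.0], [459.0, 324.0], [479.0, 390.0]]
a s [[357.0, 221.0], [358.0, 224.0], [363.0, 224.0], [369.0, 222.0], [364.0, 217.0], [365.0, 212.0]]
b w [[412.0, 273.0], [411.0, 249.0], [431.0, 245.0], [464.0, 265.0], [454.0, 317.0], [473.0, 381.0]]
b s [[357.0, 223.0], [358.0, 225.0], [363.0, 226.0], [369.0, 223.0], [364.0, 218.0], [365.0, 213.0]]
```

View pics/w10z.png

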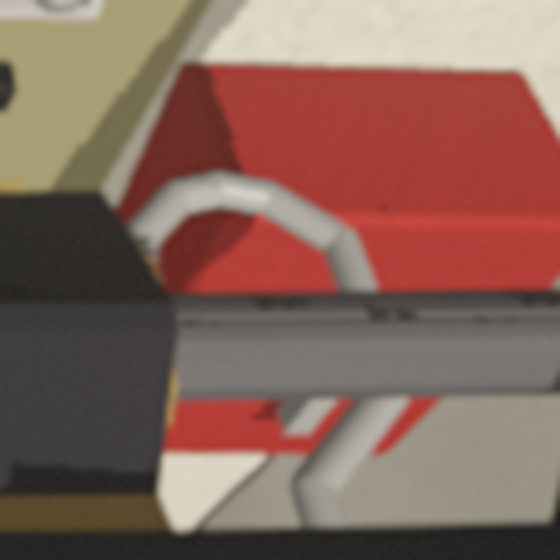

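View pics/s10z.png

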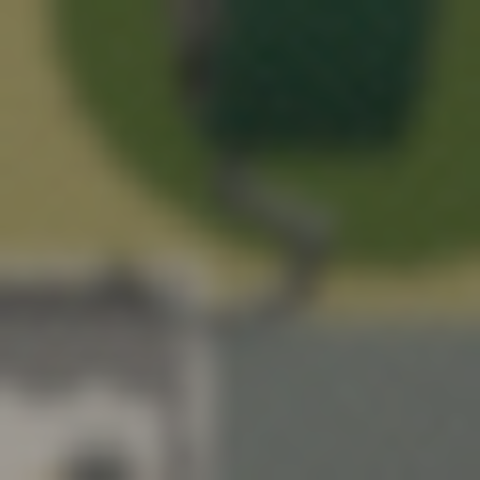

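{"name": "apply_moves", "arguments": {
  "motion": [
    [0,4,0.7,2.7,0,0,0],
    [0,14,0.7,2.7,0,0,0],
    [0,26,0.7,2.7,0,0,0],
    [0,38,0.7,2.7,0,0,0],
    [0,50,0.7,2.7,0,0,0],
    [0,60,0.7,2.7,0,0,0],
    [0,68,0.7,2.7,0,0,0],
    [0,75,0.7,2.7,0,0,0],
    [0,79,0.7,2.7,0,0,0],
    [0,81,0.7,2.7,0,0,0]
  ]
}}

```text
clock: 25.15
tcp_pos: [0.6331, 0.1162, 0.3973]
eef_rot: [-2.094, 0.0, 0.144]
contact_force: [-0.4, -0.4, -5.6]
width: 0.0065
```

```bash
python3 - <<'E'
from h import *
st()
p,R=pose(); g=p+R.apply([0,.171,0]); y=.14
print('peak est',g+Ro.from_euler('z',y).apply([0,-.031,.0082]))
w=grab('wrist','w11.png'); s=grab('scene')
for q in (w,s):
  for l in ('hook_seat','basket'): print(l,[ (round(r['conf'],2),np.round(toworld(q,r['location']),4)) for r in env.spot_point(q,l)])
cv2.imwrite('pics/s11.png',cv2.resize(s['image'][170:270,310:420,::-1],(660,600),interpolation=2))
E
```

```text
25.15 [0.6331 0.1162 0.3973] [-2.094  0.     0.144] w 0.0065 F [-0.44 -0.35 -5.57] q [ 0.18  0.13  1.68 -0.53  1.38  0.15]
peak est [0.64962263 0.00093497 0.2573766 ]
hook_seat []
basket [(0.7, array([0.652 , 0.0022, 0.1029]))]
hook_seat [(0.39, array([0.6497, 0.0029, 0.2297]))]
basket [(0.79, array([0.6502, 0.0043, 0.1072])), (0.38, array([ 0.6011, -0.0237,  0.1048]))]
```

View pics/w11.png

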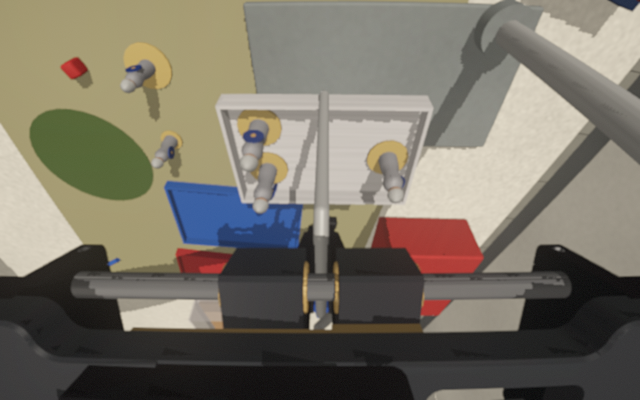

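View pics/s11.png

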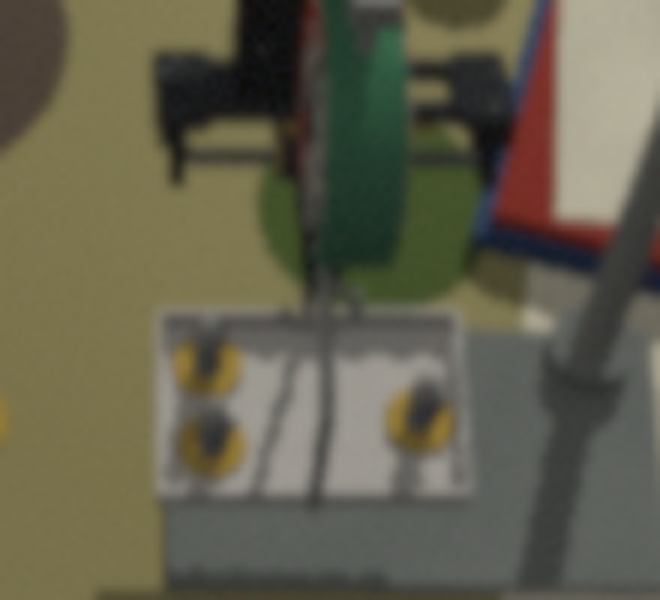

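{"name": "apply_moves", "arguments": {
  "motion": [
    [0,0,5,1,0,0,0],
    [0,0,9,4,0,0,0],
    [0,0,14,7,0,0,0],
    [0,0,18,9,0,0,0],
    [0,0,22,11,0,0,0],
    [0,0,26,13,0,0,0],
    [0,0,29,15,0,0,0],
    [0,0,31,16,0,0,0],
    [0,0,31,16,0,0,0],
    [0,0,31,16,0,0,0]
  ]
}}

```text
clock: 26.7
tcp_pos: [0.6332, 0.1147, 0.3629]
eef_rot: [-2.094, -0.001, 0.144]
contact_force: [-1.0, 0.3, -3.2]
width: 0.0068
```

```bash
python3 - <<'E'
from h import *
st()
w=grab('wrist'); s=grab('scene')
print([ (round(r['conf'],2),np.round(toworld(s,r['location']),4)) for r in env.spot_point(s,'hook_seat')])
cv2.imwrite('pics/s12.png',cv2.resize(s['image'][170:270,310:420,::-1],(660,600),interpolation=2))
E
```

```text
26.7 [0.6332 0.1147 0.3629] [-2.094e+00 -1.000e-03  1.440e-01] w 0.0068 F [-1.01  0.35 -3.18] q [ 0.18  0.16  1.71 -0.54  1.33  0.18]
[(0.51, array([0.6517, 0.0009, 0.2186])), (0.44, array([ 0.6005, -0.0274,  0.0751]))]
```

View pics/s12.png

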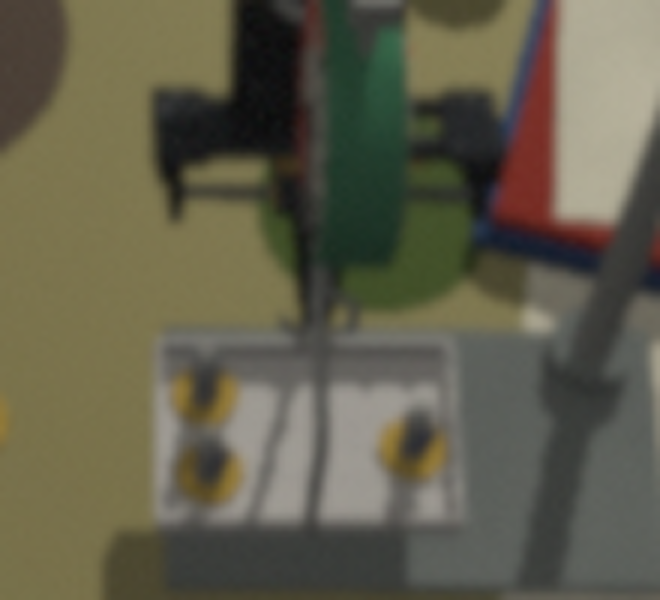

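{"name": "apply_moves", "arguments": {
  "motion": [
    [0,0,2,1,0,0,0],
    [0,0,4,2,0,0,0],
    [0,0,6,3,0,0,0],
    [0,0,8,4.5,0,0,0],
    [0,0,10,6,0,0,0],
    [0,0,11,6.5,0,0,0],
    [0,0,11,6.5,0,0,0],
    [0,0,11,6.5,0,0,0],
    [0,0,11,6.5,0,0,0],
    [0,0,11,6.5,0,0,0]
  ]
}}

```text
clock: 28.1
tcp_pos: [0.6332, 0.1146, 0.3498]
eef_rot: [-2.095, -0.0, 0.144]
contact_force: [-2.3, 1.0, 0.9]
width: 0.0064
```

```bash
python3 - <<'E'
from h import *
st()
E
```

```text
28.1 [0.6332 0.1146 0.3498] [-2.095 -0.     0.144] w 0.0064 F [-2.32  1.04  0.93] q [ 0.18  0.17  1.72 -0.54  1.31  0.19]
```

{"name": "apply_moves", "arguments": {
  "motion": [
    [0,-1,-1,-0.5,0,0,0],
    [0,-2,-2,-1,0,0,0],
    [0,-2,-2,-1,0,0,0],
    [0,-2,-2,-1,0,0,0],
    [12,-2,-2,-1,0,0,0],
    [20,-2,-2,-1,0,0,0],
    [40,-2,-2,-1,0,0,0],
    [60,-2,-2,-1,0,0,0],
    [60,-2,-2,-1,0,0,0],
    [60,-2,-2,-1,0,0,0]
  ]
}}

```text
clock: 29.35
tcp_pos: [0.6311, 0.1146, 0.3519]
eef_rot: [-2.094, -0.0, 0.144]
contact_force: [-0.6, -0.6, -0.6]
width: 0.0544
```

```bash
python3 - <<'E'
from h import *
st()
w=grab('wrist','w13.png'); s=grab('scene')
cv2.imwrite('pics/s13.png',cv2.resize(s['image'][170:270,310:420,::-1],(660,600),interpolation=2))
E
```

```text
29.35 [0.6311 0.1146 0.3519] [-2.094 -0.     0.144] w 0.0544 F [-0.62 -0.6  -0.57] q [ 0.18  0.16  1.72 -0.54  1.32  0.19]
```

View pics/w13.png

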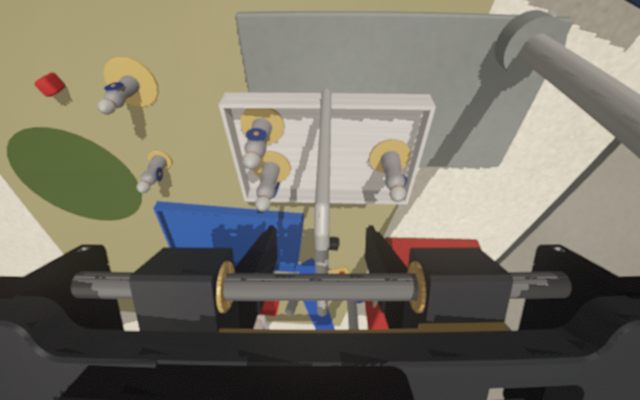

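View pics/s13.png

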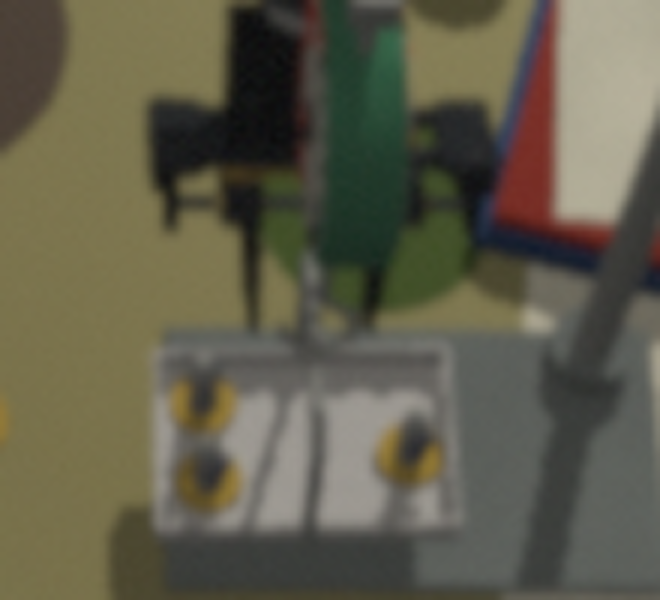

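{"name": "apply_moves", "arguments": {
  "motion": [
    [60,0,-15,0,0,0,0],
    [60,0,-50,0,0,0,0],
    [60,0,-100,0,0,0,0],
    [60,0,-110,0,0,0,0],
    [60,-40,-115,0,0,0,0],
    [60,-90,-125,-20,0,0,0],
    [60,-145,-150,-50,0,0,0],
    [60,-200,-190,-80,0,0,0],
    [60,-240,-230,-110,0,0,0],
    [60,-260,-250,-120,0,0,0]
  ]
}}

```text
clock: 30.7
tcp_pos: [0.3687, 0.0975, 0.6304]
eef_rot: [-2.094, -0.002, 0.143]
contact_force: [0.2, 0.1, -0.5]
width: 0.0597
```

```bash
python3 - <<'E'
from h import *
st()
def view(p): return Ro.from_matrix(np.array([[0,-1,0],[np.sin(p),0,-np.cos(p)],[np.cos(p),0,np.sin(p)]]).T)
rel((.342,-.01,.69),view(np.radians(40)))
E
```

```text
30.7 [0.3687 0.0975 0.6304] [-2.094e+00 -2.000e-03  1.430e-01] w 0.0597 F [ 0.17  0.05 -0.48] q [ 0.25 -0.51  1.85 -0.54  1.82 -0.02]
REL [ -41.6   -0.5 -118.7] [ 0.892  1.792 -0.155]
```

{"name": "apply_moves", "arguments": {
  "motion": [
    [60,-10,0,-30,0.08,0.17,-0.015],
    [60,-20,0,-60,0.16,0.33,-0.03],
    [60,-30,0,-90,0.25,0.5,-0.045],
    [60,-42,0,-119,0.33,0.66,-0.06],
    [60,-42,0,-119,0.41,0.83,-0.07],
    [60,-42,0,-119,0.5,1.0,-0.09],
    [60,-42,0,-119,0.58,1.16,-0.1],
    [60,-42,0,-119,0.66,1.33,-0.115],
    [60,-42,0,-119,0.74,1.5,-0.13],
    [60,-42,0,-119,0.82,1.66,-0.14]
  ]
}}

```text
clock: 31.95
tcp_pos: [0.3439, -0.01, 0.6874]
eef_rot: [-0.949, -0.071, -1.464]
contact_force: [-0.4, -0.2, 0.1]
width: 0.0603
```

```bash
python3 - <<'E'
from h import *
st()
w=grab('wrist','w14.png'); s=grab('scene')
print(np.round(proj(w,(.629,0,.435))))
cv2.imwrite('pics/s14.png',cv2.resize(s['image'][170:270,310:420,::-1],(660,600),interpolation=2))
E
```

```text
31.95 [ 0.3439 -0.01    0.6874] [-0.949 -0.071 -1.464] w 0.0603 F [-0.36 -0.22  0.13] q [-0.23 -0.72  1.88  0.14  1.37  1.23]
[322. 109.]
```

View pics/w14.png

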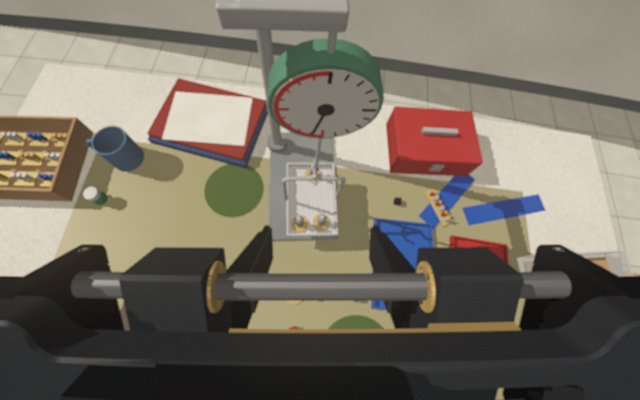

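View pics/s14.png

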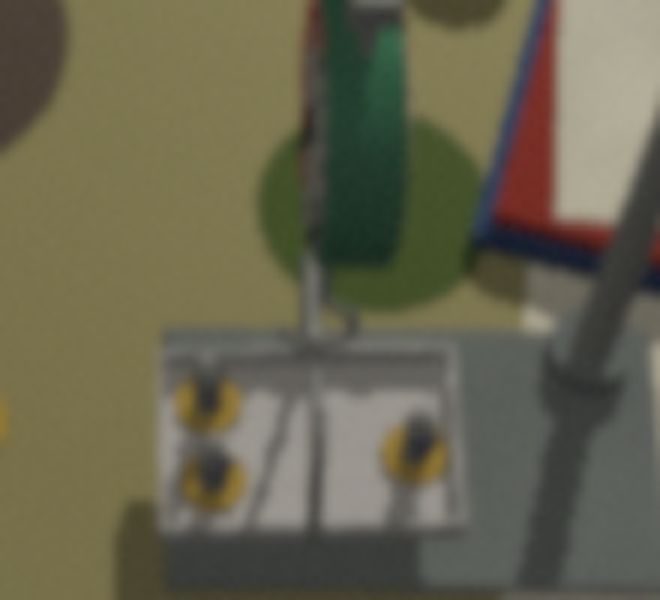

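{"name": "apply_moves", "arguments": {
  "motion": [
    [60,0,0,0,0,0,0],
    [60,0,0,0,0,0,0],
    [60,0,0,0,0,0,0],
    [60,0,0,0,0,0,0],
    [60,0,0,0,0,0,0],
    [60,0,0,0,0,0,0],
    [60,0,0,0,0,0,0],
    [60,0,0,0,0,0,0],
    [60,0,0,0,0,0,0],
    [60,0,0,0,0,0,0]
  ]
}}

```text
clock: 33.3
tcp_pos: [0.3439, -0.0099, 0.6879]
eef_rot: [-0.951, -0.074, -1.459]
contact_force: [-0.4, 0.1, 0.2]
width: 0.0599
```

{"name": "apply_moves", "arguments": {
  "motion": [
    [60,0,0,0,0,0,0],
    [60,0,0,0,0,0,0],
    [60,0,0,0,0,0,0],
    [60,0,0,0,0,0,0],
    [60,0,0,0,0,0,0],
    [60,0,0,0,0,0,0],
    [60,0,0,0,0,0,0],
    [60,0,0,0,0,0,0],
    [60,0,0,0,0,0,0],
    [60,0,0,0,0,0,0]
  ]
}}

```text
clock: 34.55
tcp_pos: [0.344, -0.0099, 0.6879]
eef_rot: [-0.951, -0.074, -1.459]
contact_force: [0.1, -0.5, 0.3]
width: 0.0598
```

{"name": "apply_moves", "arguments": {
  "motion": [
    [60,0,0,0,0,0,0],
    [60,0,0,0,0,0,0],
    [60,0,0,0,0,0,0],
    [60,0,0,0,0,0,0],
    [60,0,0,0,0,0,0],
    [60,0,0,0,0,0,0],
    [60,0,0,0,0,0,0],
    [60,0,0,0,0,0,0],
    [60,0,0,0,0,0,0],
    [60,0,0,0,0,0,0]
  ]
}}

```text
clock: 35.8
tcp_pos: [0.344, -0.0099, 0.6878]
eef_rot: [-0.951, -0.074, -1.459]
contact_force: [-0.5, -0.4, -0.2]
width: 0.0598
```

{"name": "apply_moves", "arguments": {
  "motion": [
    [60,0,0,0,0,0,0],
    [60,0,0,0,0,0,0],
    [60,0,0,0,0,0,0],
    [60,0,0,0,0,0,0],
    [60,0,0,0,0,0,0],
    [60,0,0,0,0,0,0],
    [60,0,0,0,0,0,0],
    [60,0,0,0,0,0,0],
    [60,0,0,0,0,0,0],
    [60,0,0,0,0,0,0]
  ]
}}

```text
clock: 37.05
tcp_pos: [0.344, -0.0099, 0.6879]
eef_rot: [-0.951, -0.074, -1.459]
contact_force: [0.4, -0.7, 0.9]
width: 0.0604
```

{"name": "apply_moves", "arguments": {
  "motion": [
    [60,0,0,0,0,0,0],
    [60,0,0,0,0,0,0],
    [60,0,0,0,0,0,0],
    [60,0,0,0,0,0,0],
    [60,0,0,0,0,0,0],
    [60,0,0,0,0,0,0],
    [60,0,0,0,0,0,0],
    [60,0,0,0,0,0,0],
    [60,0,0,0,0,0,0],
    [60,0,0,0,0,0,0]
  ]
}}

```text
clock: 38.3
tcp_pos: [0.344, -0.0099, 0.6878]
eef_rot: [-0.951, -0.074, -1.459]
contact_force: [1.3, 0.4, -0.2]
width: 0.0599
```

```bash
python3 - <<'E'
from h import *
st()
ims=[]
for i in range(6):
    w=grab('wrist'); ims.append(w['image'].astype(int))
print([np.abs(ims[0]-x)[30:250,250:400].mean() for x in ims])
s=grab('scene')
a=cv2.resize(w['image'][30:150,255:395],(560,480),interpolation=2)
cv2.imwrite('pics/d15.png',a[:,:,::-1])
print(proj(w,(.629,0,.435)),[ (round(r['conf'],2),np.round(toworld(s,r['location']),4)) for l in('hook_seat','basket') for r in env.spot_point(s,l)])
# rectify the dial: map face points to an upright square
c=np.array([.650,-.001,.435]);Rz=Ro.from_euler('z',.144)
# face plane x=-21
src=[proj(w,c+Rz.apply([-.0215,y,z])) for y,z in [(.066,.066),(-.066,.066),(-.066,-.066),(.066,-.066)]]
H=cv2.getPerspectiveTransform(np.float32(src),np.float32([(0,0),(500,0),(500,500),(0,500)]))
cv2.imwrite('pics/dial15.png',cv2.warpPerspective(w['image'],H,(500,500),flags=2)[:,:,::-1])
E
```

```text
38.3 [ 0.344  -0.0099  0.6878] [-0.951 -0.074 -1.459] w 0.0599 F [ 1.27  0.42 -0.24] q [-0.23 -0.72  1.88  0.14  1.38  1.23]
[np.float64(0.0), np.float64(0.6166565656565657), np.float64(0.6207878787878788), np.float64(0.6237272727272727), np.float64(0.6201616161616161), np.float64(0.6161919191919192)]
[322.59120669 108.5686236 ] [(0.59, array([ 0.6952, -0.3316, -0.    ])), (0.44, array([0.6511, 0.0011, 0.2103])), (0.86, array([0.6515, 0.0013, 0.0608]))]
```

View pics/dial15.png

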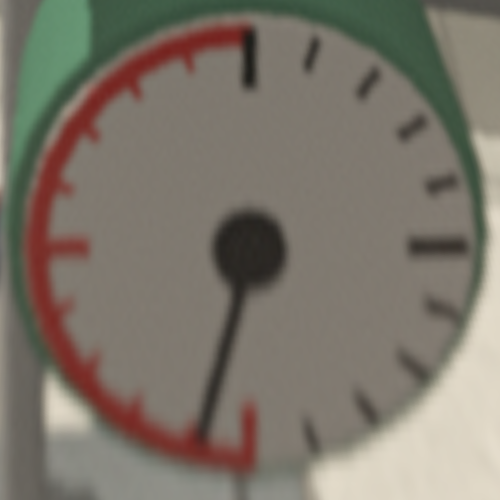

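View pics/d15.png

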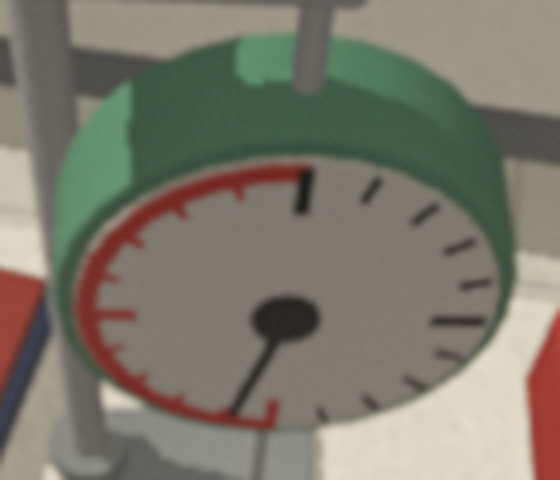

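```bash
python3 - <<'E'
from h import *
R=lean(.144,np.radians(30)); G=np.array([.632,.1146,.3505]); pre=G-R.apply([0,.115,0])
W=pre+R.apply([-.22,-.08,-.04]); print(W,pre)
a=rel(W,R); rel(pre,R,a); rel(G,R,(pre,R))
E
```

```text
[0.40525658 0.14523776 0.53937495] [0.62374859 0.17150487 0.45009292]
REL [-158.  157.  -16.] [-0.82 -1.66  0.14]
REL [220.  80.  40.] [0. 0. 0.]
REL [ -0. 115.   0.] [0. 0. 0.]
```

{"name": "apply_moves", "arguments": {
  "motion": [
    [60,-20,0,0,-0.08,-0.17,0.015],
    [60,-40,10,0,-0.16,-0.33,0.03],
    [60,-60,25,-2,-0.25,-0.5,0.045],
    [60,-80,45,-4,-0.33,-0.66,0.06],
    [60,-100,70,-6,-0.41,-0.83,0.07],
    [60,-120,95,-9,-0.5,-1.0,0.09],
    [60,-140,120,-12,-0.58,-1.16,0.1],
    [60,-158,140,-16,-0.66,-1.33,0.115],
    [60,-158,157,-16,-0.74,-1.5,0.13],
    [60,-158,157,-16,-0.82,-1.66,0.14]
  ]
}}

```text
clock: 40.0
tcp_pos: [0.4058, 0.1456, 0.5374]
eef_rot: [-2.097, 0.006, 0.149]
contact_force: [-0.1, 0.6, -0.9]
width: 0.0598
```

```bash
python3 - <<'E'
from h import *
st()
R=lean(.144,np.radians(30)); G=np.array([.632,.1146,.3505]); pre=G-R.apply([0,.115,0])
rel(pre,R)
E
```

```text
40.0 [0.4058 0.1456 0.5374] [-2.097  0.006  0.149] w 0.0598 F [-0.14  0.57 -0.95] q [ 0.34 -0.39  1.92 -0.52  1.71  0.14]
REL [220.   77.6  37.3] [ 0.003  0.007 -0.003]
```

{"name": "apply_moves", "arguments": {
  "motion": [
    [60,20,5,3,0.003,0.007,-0.003],
    [60,55,15,7,0.003,0.007,-0.003],
    [60,95,30,15,0.003,0.007,-0.003],
    [60,135,46,23,0.003,0.007,-0.003],
    [60,170,60,29,0.003,0.007,-0.003],
    [60,195,70,34,0.003,0.007,-0.003],
    [60,212,76,37,0.003,0.007,-0.003],
    [60,220,78,37,0.003,0.007,-0.003],
    [60,220,78,37,0.003,0.007,-0.003],
    [60,220,78,37,0.003,0.007,-0.003]
  ]
}}

```text
clock: 41.25
tcp_pos: [0.6236, 0.17, 0.4541]
eef_rot: [-2.091, -0.007, 0.139]
contact_force: [-0.3, 0.7, -0.8]
width: 0.0598
```

```bash
python3 - <<'E'
from h import *
st()
R=lean(.144,np.radians(30)); G=np.array([.632,.1146,.3505])
rel(G,R)
w=grab('wrist','w17.png')
print([ (round(r['conf'],2),np.round(toworld(w,r['location']),4)) for l in('hook_seat','basket') for r in env.spot_point(w,l)])
E
```

```text
41.25 [0.6236 0.17   0.4541] [-2.091 -0.007  0.139] w 0.0598 F [-0.32  0.67 -0.83] q [ 0.26  0.11  1.6  -0.52  1.5   0.18]
REL [-1.000e-01  1.177e+02  2.900e+00] [-0.003 -0.008  0.004]
[(0.45, array([ 0.4459,  0.0147, -0.0019])), (0.6, array([ 0.5173, -0.4274,  0.0012])), (0.58, array([0.6566, 0.0009, 0.0609]))]
```

View pics/w17.png

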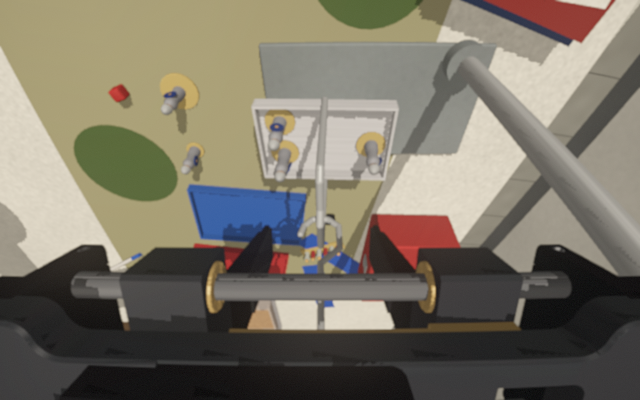

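{"name": "apply_moves", "arguments": {
  "motion": [
    [60,0,30,1,-0.003,-0.008,0.004],
    [60,0,65,2,-0.003,-0.008,0.004],
    [60,0,95,3,-0.003,-0.008,0.004],
    [60,0,112,3,-0.003,-0.008,0.004],
    [60,0,118,3,-0.003,-0.008,0.004],
    [60,0,118,3,-0.003,-0.008,0.004],
    [30,0,118,3,-0.003,-0.008,0.004],
    [15,0,118,3,-0.003,-0.008,0.004],
    [0,0,118,3,-0.003,-0.008,0.004],
    [0,0,118,3,-0.003,-0.008,0.004]
  ],
  "newtons": 60
}}

```text
clock: 42.65
tcp_pos: [0.6324, 0.1146, 0.3497]
eef_rot: [-2.094, 0.001, 0.144]
contact_force: [-0.1, -0.4, -0.3]
width: 0.025
```

{"name": "apply_moves", "arguments": {
  "motion": [
    [0,0,0,0,0,0,0],
    [0,0,0,0,0,0,0],
    [0,0,0,0,0,0,0],
    [0,0,0,0,0,0,0],
    [0,0,0,0,0,0,0],
    [0,0,0,0,0,0,0],
    [0,0,0,0,0,0,0],
    [0,0,0,0,0,0,0],
    [0,0,0,0,0,0,0],
    [0,0,0,0,0,0,0]
  ]
}}

```text
clock: 43.9
tcp_pos: [0.6323, 0.1145, 0.3494]
eef_rot: [-2.094, 0.002, 0.144]
contact_force: [-1.9, -0.5, -0.0]
width: 0.0068
```

```bash
python3 - <<'E'
from h import *
st()
w=grab('wrist','w18.png')
E
```

```text
43.9 [0.6323 0.1145 0.3494] [-2.094e+00  2.000e-03  1.440e-01] w 0.0068 F [-1.94 -0.51 -0.01] q [ 0.18  0.17  1.72 -0.54  1.31  0.19]
```

View pics/w18.png

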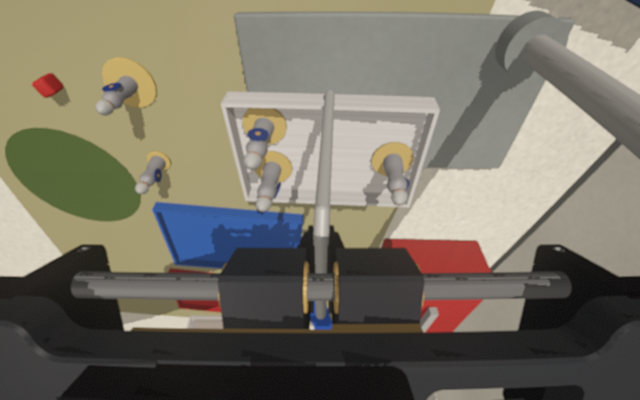

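{"name": "apply_moves", "arguments": {
  "motion": [
    [0,0,-4,-2.5,0,0,0],
    [0,0,-9,-5,0,0,0],
    [0,0,-15,-9,0,0,0],
    [0,0,-21,-12,0,0,0],
    [0,0,-27,-16,0,0,0],
    [0,0,-33,-19,0,0,0],
    [0,0,-38,-22,0,0,0],
    [0,0,-42,-24,0,0,0],
    [0,0,-42,-24,0,0,0],
    [0,0,-42,-24,0,0,0]
  ]
}}

```text
clock: 45.2
tcp_pos: [0.6324, 0.1147, 0.3976]
eef_rot: [-2.094, 0.002, 0.144]
contact_force: [-0.0, -0.5, -5.4]
width: 0.0065
```

```bash
python3 - <<'E'
from h import *
st()
w=grab('wrist','w19.png');s=grab('scene')
cv2.imwrite('pics/s19.png',cv2.resize(s['image'][170:270,310:420,::-1],(660,600),interpolation=2))
for q in (w,s):
  for l in ('hook_seat','basket'): print(l,[ (round(r['conf'],2),np.round(toworld(q,r['location']),4)) for r in env.spot_point(q,l)])
E
```

```text
45.2 [0.6324 0.1147 0.3976] [-2.094e+00  2.000e-03  1.440e-01] w 0.0065 F [-0.04 -0.5  -5.45] q [ 0.18  0.13  1.68 -0.53  1.38  0.15]
hook_seat []
basket [(0.6, array([0.6537, 0.0016, 0.1028]))]
hook_seat [(0.42, array([0.6514, 0.0021, 0.2301])), (0.2, array([ 0.4533, -0.0889,  0.0033]))]
basket [(0.84, array([0.6529, 0.0018, 0.1082]))]
```

View pics/s19.png

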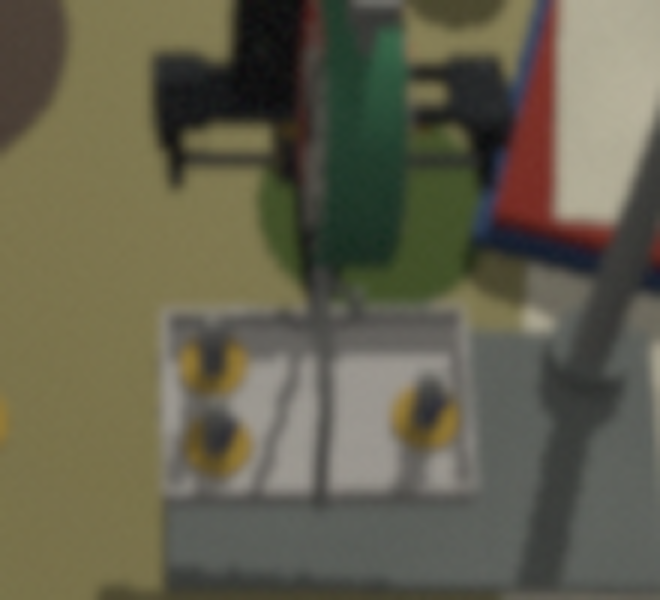

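{"name": "apply_moves", "arguments": {
  "motion": [
    [0,-3,0,0,0,0,0],
    [0,-9,0,0,0,0,0],
    [0,-17,0,0,0,0,0],
    [0,-26,0,0,0,0,0],
    [0,-36,0,0,0,0,0],
    [0,-48,0,0,0,0,0],
    [0,-60,0,0,0,0,0],
    [0,-72,0,0,0,0,0],
    [0,-82,0,0,0,0,0],
    [0,-86,0,0,0,0,0]
  ]
}}

```text
clock: 46.75
tcp_pos: [0.5467, 0.1023, 0.3981]
eef_rot: [-2.094, 0.001, 0.144]
contact_force: [-0.0, -1.2, -4.9]
width: 0.0069
```

```bash
python3 - <<'E'
from h import *
st()
w=grab('wrist','w20.png');s=grab('scene');t=grab('top')
cv2.imwrite('pics/s20.png',cv2.resize(s['image'][130:280,280:440,::-1],(640,600),interpolation=2))
for q in (w,s,t):
  for l in ('basket','red_tray'): print(l,[ (round(r['conf'],2),np.round(toworld(q,r['location']),4)) for r in env.spot_point(q,l)])
E
```

```text
46.75 [0.5467 0.1023 0.3981] [-2.094e+00  1.000e-03  1.440e-01] w 0.0069 F [-0.05 -1.18 -4.91] q [ 0.18 -0.06  1.87 -0.53  1.38  0.15]
basket [(0.64, array([ 0.5656, -0.0095,  0.1063]))]
red_tray []
basket [(0.72, array([ 0.5636, -0.0087,  0.1108])), (0.7, array([ 6.962e-01, -3.315e-01,  5.000e-04]))]
red_tray [(0.79, array([ 0.5129, -0.4242,  0.001 ])), (0.38, array([ 6.513e-01, -5.000e-04,  2.293e-01]))]
basket [(0.92, array([ 0.5699, -0.0068,  0.1106])), (0.33, array([ 0.6344, -0.0037,  0.1193]))]
red_tray []
```

View pics/s20.png

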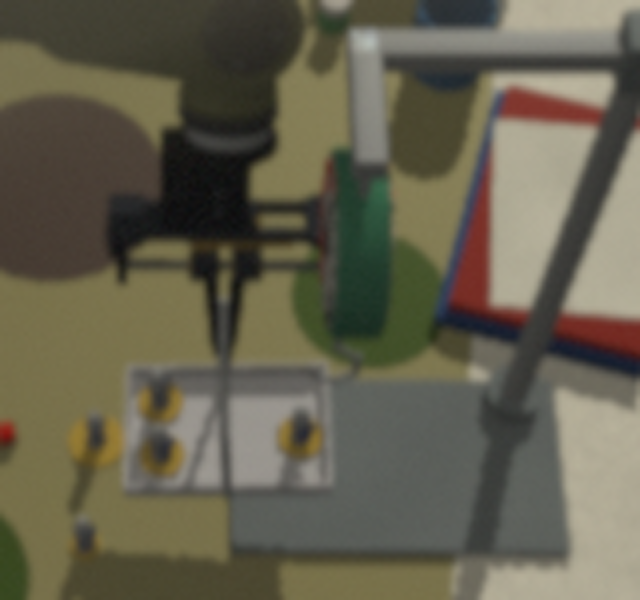

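```bash
python3 - <<'E'
from h import *
t=grab('top','t21.png')
f=lambda a:((a[0]+.5)/2.5+170-.5,(a[1]+.5)/2.5+140-.5)
C=np.array([atz(t,f(a),.016)[:2] for a in [(659,98),(764,106),(650,248),(766,258)]]);print(C.round(4),C.mean(0))
for i,j in [(0,2),(1,3)]:
    d=C[i]-C[j]; print(np.linalg.norm(d),np.arctan2(d[1],d[0]))
for i,j in [(0,1),(2,3)]:
    d=C[i]-C[j]; print(np.linalg.norm(d),np.arctan2(-d[0],d[1]))
im=t['image'][165:260,410:500,::-1]
cv2.imwrite('pics/red.png',cv2.resize(im,None,fx=6,fy=6,interpolation=2))
p,R=pose()
W1=(p+[-.075,-.02,0],R); rel(*W1)
P,R2=bailtcp((.516,-.426,.108),-.03,np.radians(30),gy=.030,gz=.1418); print(P); rel(P,R2,W1)
E
```

```text
[[ 0.6244 -0.356 ]
 [ 0.617  -0.503 ]
 [ 0.4151 -0.3445]
 [ 0.4054 -0.5051]] [ 0.51547071 -0.42713504]
0.20959726460436817 -0.05512932299796018
0.21159210680305854 0.00974118082921908
0.14720093280016605 -0.050353277014355526
0.16091794338437984 -0.060391367531125575
REL [-77.1   4.6  -7.8] [0. 0. 0.]
[ 0.51946448 -0.31055197  0.39789034]
REL [ -10.   197.8 -342.5] [0.    0.151 0.086]
```

View pics/red.png

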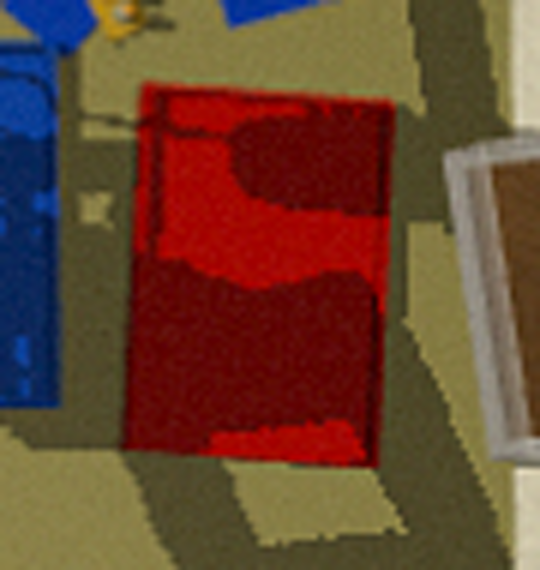

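{"name": "apply_moves", "arguments": {
  "motion": [
    [0,-8,0,0,0,0,0],
    [0,-22,0,0,0,0,0],
    [0,-40,1,-1,0,0,0],
    [0,-58,3,-4,0,0,0],
    [0,-70,5,-10,0,0,0],
    [0,-78,11,-25,0,0.005,0.003],
    [0,-80,26,-50,0,0.015,0.01],
    [0,-82,44,-80,0,0.03,0.02],
    [0,-84,64,-115,0,0.045,0.027],
    [0,-85,84,-150,0,0.06,0.036]
  ]
}}

```text
clock: 48.5
tcp_pos: [0.4876, -0.0821, 0.4008]
eef_rot: [-2.095, 0.002, 0.073]
contact_force: [0.3, -0.5, -4.8]
width: 0.0065
```

```bash
python3 - <<'E'
from h import *
st()
P,R2=bailtcp((.5155,-.427,.108),-.05,np.radians(30),gy=.030,gz=.1418); print(P); rel(P,R2)
E
```

```text
48.5 [ 0.4876 -0.0821  0.4008] [-2.095e+00  2.000e-03  7.300e-02] w 0.0065 F [ 0.32 -0.5  -4.77] q [-0.17 -0.24  2.03 -0.54  1.26 -0.11]
[ 0.52127259 -0.31164434  0.39789034]
REL [  16.9  118.3 -198.9] [0.001 0.107 0.06 ]
```

{"name": "apply_moves", "arguments": {
  "motion": [
    [0,1,7,-12,0,0.006,0.004],
    [0,3,21,-36,0,0.02,0.01],
    [0,6,38,-65,0,0.035,0.02],
    [0,8,56,-96,0,0.05,0.03],
    [0,11,75,-128,0,0.07,0.04],
    [0,13,92,-156,0,0.085,0.05],
    [0,15,105,-178,0,0.1,0.055],
    [0,17,114,-192,0,0.107,0.06],
    [0,17,118,-199,0,0.107,0.06],
    [0,17,118,-199,0,0.107,0.06]
  ]
}}

```text
clock: 49.75
tcp_pos: [0.522, -0.3094, 0.3975]
eef_rot: [-2.094, 0.001, -0.049]
contact_force: [0.3, 0.8, -5.2]
width: 0.0066
```

```bash
python3 - <<'E'
from h import *
st()
w=grab('wrist','w22.png');s=grab('scene');t=grab('top')
cv2.imwrite('pics/c22.png',np.hstack([cv2.resize(s['image'][280:400,240:400],(400,300),interpolation=2),cv2.resize(t['image'][150:270,380:540],(400,300),interpolation=2)])[:,:,::-1])
for q in (w,s,t):
  for l in ('basket','red_tray'): print(l,[ (round(r['conf'],2),np.round(toworld(q,r['location']),4)) for r in env.spot_point(q,l)])
E
```

```text
49.75 [ 0.522  -0.3094  0.3975] [-2.094e+00  1.000e-03 -4.900e-02] w 0.0066 F [ 0.33  0.76 -5.22] q [-0.55 -0.    1.82 -0.51  1.11 -0.32]
basket [(0.6, array([ 0.5253, -0.4246,  0.1059])), (0.55, array([ 0.4682, -0.4473,  0.1096]))]
red_tray [(0.92, array([ 0.5149, -0.4272,  0.0008]))]
basket [(0.92, array([ 0.5218, -0.4246,  0.1093]))]
red_tray [(0.63, array([ 5.135e-01, -4.287e-01, -2.000e-04]))]
basket [(0.93, array([ 0.5264, -0.4202,  0.1079]))]
red_tray []
```

View pics/w22.png

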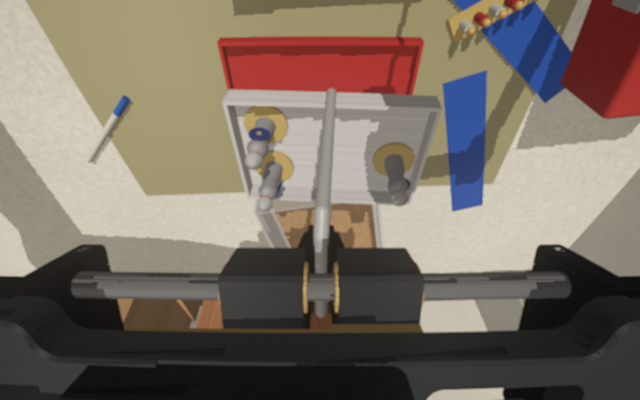

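View pics/c22.png

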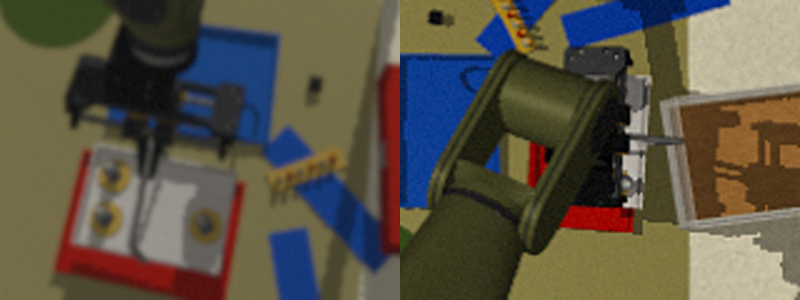

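{"name": "apply_moves", "arguments": {
  "motion": [
    [0,-3,2,-2,0,0,0],
    [0,-7,3,-4,0,0,0],
    [0,-9,8,-1,0,0,0],
    [0,-9,18,5,0,0,0],
    [0,-9,30,12,0,0,0],
    [0,-9,42,19,0,0,0],
    [0,-9,54,26,0,0,0],
    [0,-9,64,32,0,0,0],
    [0,-9,71,36,0,0,0],
    [0,-9,71,36,0,0,0]
  ]
}}

```text
clock: 51.45
tcp_pos: [0.5126, -0.3132, 0.3172]
eef_rot: [-2.094, 0.002, -0.048]
contact_force: [0.2, -0.6, -5.7]
width: 0.0068
```

```bash
python3 - <<'E'
from h import *
st()
w=grab('wrist','w23.png');s=grab('scene');t=grab('top')
cv2.imwrite('pics/c23.png',cv2.resize(s['image'][310:400,240:360],(800,600),interpolation=2)[:,:,::-1])
for q in (w,s,t):
  for l in ('basket','red_tray'): print(l,[ (round(r['conf'],2),np.round(toworld(q,r['location']),4)) for r in env.spot_point(q,l)])
E
```

```text
51.45 [ 0.5126 -0.3132  0.3172] [-2.094e+00  2.000e-03 -4.800e-02] w 0.0068 F [ 0.19 -0.58 -5.67] q [-0.56  0.05  1.9  -0.55  0.99 -0.25]
basket [(0.88, array([ 0.5123, -0.4275,  0.0248]))]
red_tray []
basket [(0.92, array([ 0.5139, -0.4287,  0.0293]))]
red_tray []
basket [(0.91, array([ 0.5184, -0.4254,  0.029 ]))]
red_tray []
```

View pics/c23.png

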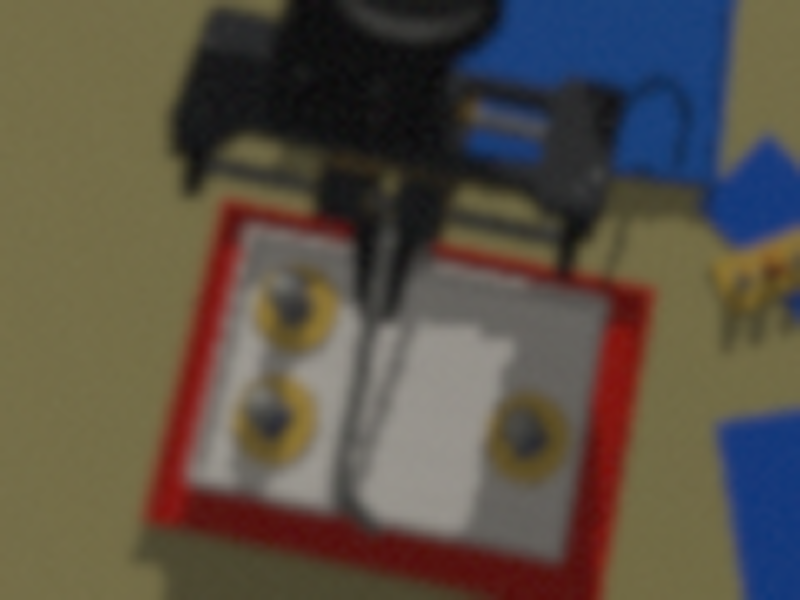

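View pics/w23.png

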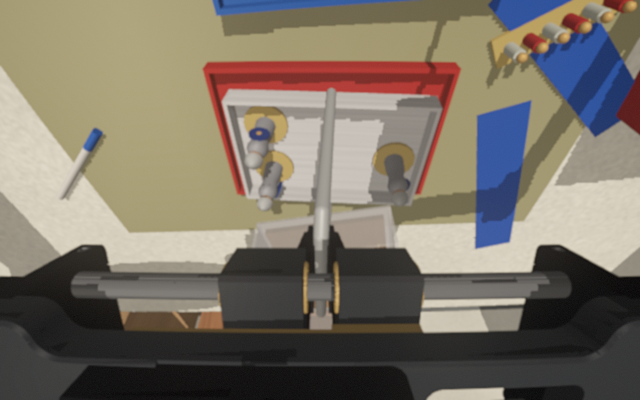

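{"name": "apply_moves", "arguments": {
  "motion": [
    [0,0,4,2,0,0,0],
    [0,0,8,4.5,0,0,0],
    [0,0,12,7,0,0,0],
    [0,0,15,8.5,0,0,0],
    [0,0,17,10,0,0,0],
    [0,0,18,10.5,0,0,0],
    [0,0,19,11,0,0,0],
    [0,0,19.5,11.3,0,0,0],
    [0,0,20,11.5,0,0,0],
    [0,0,20,11.5,0,0,0]
  ]
}}

```text
clock: 53.15
tcp_pos: [0.513, -0.3135, 0.2957]
eef_rot: [-2.096, -0.0, -0.048]
contact_force: [2.5, -0.1, -0.1]
width: 0.0067
```

```bash
python3 - <<'E'
from h import *
st(); print(env.read_state()['wrist_torque'].round(2))
E
```

```text
53.15 [ 0.513  -0.3135  0.2957] [-2.096 -0.    -0.048] w 0.0067 F [ 2.46 -0.12 -0.07] q [-0.56  0.08  1.92 -0.56  0.95 -0.23]
[ 0.34 -0.18  0.2 ]
```

{"name": "apply_moves", "arguments": {
  "motion": [
    [0,0,1,0.5,0,0,0],
    [0,0,1.5,1,0,0,0],
    [0,0,1.5,1,0,0,0],
    [8,0,1.5,1,0,0,0],
    [12,0,1.5,1,0,0,0],
    [20,0,1.5,1,0,0,0],
    [40,0,1.5,1,0,0,0],
    [60,0,1.5,1,0,0,0],
    [60,0,1.5,1,0,0,0],
    [60,0,1.5,1,0,0,0]
  ]
}}

```text
clock: 54.4
tcp_pos: [0.5127, -0.3133, 0.2933]
eef_rot: [-2.095, 0.001, -0.048]
contact_force: [-0.0, -0.2, 0.5]
width: 0.0546
```

```bash
python3 - <<'E'
from h import *
st(); grab('wrist','w25.png')
E
```

```text
54.4 [ 0.5127 -0.3133  0.2933] [-2.095e+00  1.000e-03 -4.800e-02] w 0.0546 F [-0.04 -0.17  0.48] q [-0.56  0.08  1.92 -0.57  0.95 -0.23]
```

View pics/w25.png

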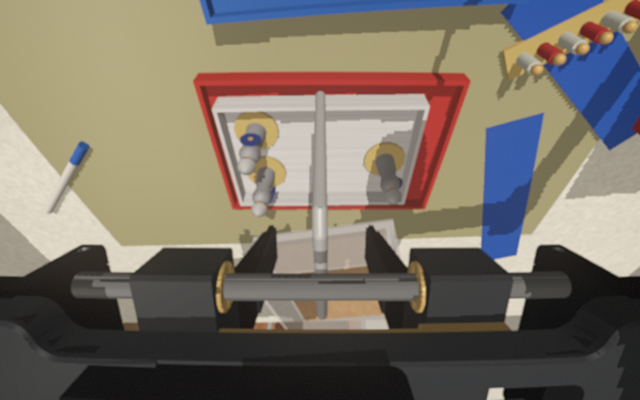

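{"name": "apply_moves", "arguments": {
  "motion": [
    [60,0,-15,0,0,0,0],
    [60,0,-45,0,0,0,0],
    [60,0,-85,0,0,0,0],
    [60,0,-130,0,0,0,0],
    [60,0,-170,40,0,0,0],
    [60,-20,-190,100,0,0,0],
    [60,-40,-190,150,0,0,0],
    [60,-60,-190,200,0,0,0],
    [60,-60,-190,220,0,0,0],
    [60,-60,-190,220,0,0,0]
  ]
}}

```text
clock: 55.7
tcp_pos: [0.4662, -0.024, 0.3478]
eef_rot: [-2.095, 0.001, -0.046]
contact_force: [0.5, -0.1, -0.2]
width: 0.0602
```

```bash
python3 - <<'E'
from h import *
st()
s=grab('scene');t=grab('top');w=grab('wrist')
cv2.imwrite('pics/c26.png',np.hstack([cv2.resize(s['image'][310:400,240:360],(400,300),interpolation=2),cv2.resize(t['image'][160:260,400:533],(400,300),interpolation=2)])[:,:,::-1])
for q in (w,s,t):
  for l in ('basket','red_tray','fig_1','small_fig','large_fig'): print(l,[ (round(r['conf'],2),np.round(toworld(q,r['location']),4)) for r in env.spot_point(q,l)])
E
```

```text
55.7 [ 0.4662 -0.024   0.3478] [-2.095e+00  1.000e-03 -4.600e-02] w 0.0602 F [ 0.46 -0.11 -0.24] q [-0.06 -0.23  2.11 -0.55  1.3   0.15]
basket [(0.71, array([ 0.5055, -0.432 , -0.001 ]))]
red_tray [(0.27, array([ 5.067e-01, -4.307e-01,  5.000e-04]))]
fig_1 [(0.63, array([ 0.45  , -0.4515,  0.0056])), (0.55, array([ 0.4491, -0.4034,  0.0074]))]
small_fig [(0.69, array([ 0.4576, -0.0881, -0.0008]))]
large_fig [(0.16, array([ 0.4485, -0.4013,  0.004 ]))]
basket [(0.82, array([ 0.5036, -0.429 ,  0.0035]))]
red_tray [(0.41, array([0.3696, 0.0018, 0.0016])), (0.28, array([0.6539, 0.0026, 0.2334]))]
fig_1 [(0.65, array([ 0.4521, -0.394 ,  0.0093])), (0.63, array([ 0.4489, -0.4487,  0.0051])), (0.45, array([ 0.565 , -0.4368,  0.0072]))]
small_fig [(0.57, array([ 0.4537, -0.0866,  0.0035]))]
large_fig [(0.6, array([ 4.484e-01,  1.230e-02, -1.000e-04]))]
basket [(0.57, array([ 0.507 , -0.426 ,  0.0059]))]
red_tray []
fig_1 [(0.7, array([ 7.036e-01, -2.194e-01,  2.000e-04])), (0.49, array([ 0.5726, -0.4361,  0.0061])), (0.48, array([ 0.4511, -0.3985,  0.0034])), (0.43, array([ 0.4542, -0.4469,  0.005 ]))]
small_fig []
large_fig [(0.51, array([0.4473, 0.0219, 0.0007]))]
```

View pics/c26.png

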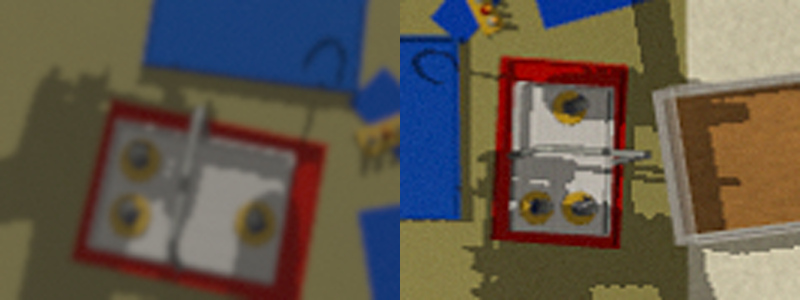

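```bash
python3 - <<'E'
from h import *
t=grab('top');s=grab('scene');w=grab('wrist')
o=np.array([.505,-.429,.004])
for q,n,f in ((t,'t',6),(s,'s',6),(w,'w',3)):
    u=proj(q,o).astype(int); print(n,u)
    y0=max(0,u[1]-50);x0=max(0,u[0]-50)
    im=np.ascontiguousarray(cv2.resize(q['image'][y0:y0+100,x0:x0+100,::-1],(600,600),interpolation=2))
    for yaw in (-.05,):
        for z in (.024,):
            pts=[(proj(q,Ro.from_euler('z',yaw).apply([a,b,0])+[o[0],o[1],z])-[x0,y0]+.5)*6 for a,b in [(-.086,-.056),(.086,-.056),(.086,.056),(-.086,.056)]]
            cv2.polylines(im,[np.int32(pts)],True,(0,255,0),1)
    cv2.imwrite(f'pics/z27{n}.png',im)
a=[cv2.resize(cv2.imread(f'pics/z27{n}.png'),(400,400)) for n in 'ts']
cv2.imwrite('pics/z27.png',np.hstack(a))
E
```

```text
t [453 213]
s [297 370]
w [352 262]
```

View pics/z27.png

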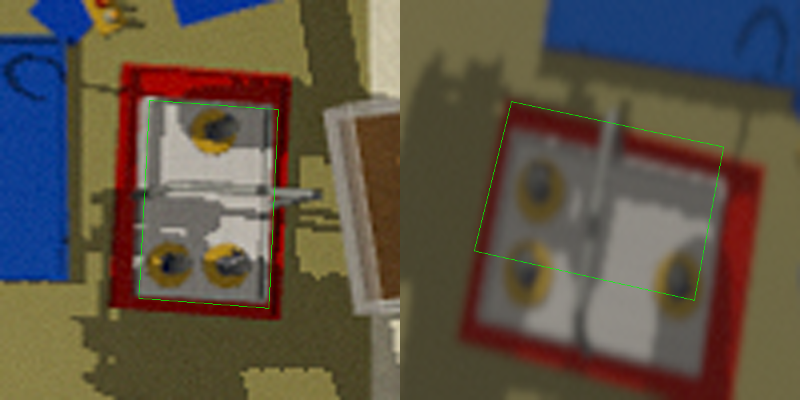

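```bash
python3 - <<'E'
from h import *
st(); print(env.sign_off())
E
```

```text
56.75 [ 0.4667 -0.0251  0.3478] [-2.095e+00  1.000e-03 -4.800e-02] w 0.0603 F [-0.06  0.53 -0.26] q [-0.06 -0.23  2.11 -0.55  1.3   0.15]
the job is handed in; nothing more can be done
None
```

I stood the three figures with 40 mm bases in the basket, hung it on the scale, and set it down in the red tray. I handed the job in at 56.8 s; no verdict came back.

**Weight:** The pointer read about 540 g, and six camera frames in a row showed no movement. The wrist force while carrying was about 5–6 N, which agrees roughly. The hook dropped about 20 mm, which would mean roughly 500 g, but the network is only good to about 4 mm. I trusted the dial, and 540 g is over 500 g, so red.

**Final position:** The basket looks flat, released and off the hook. All three figures stand on its floor. It sits about 9 mm off the tray's middle in x and 2 mm or less in y, inside the 30 mm allowed.

**What went wrong or disagreed:**
- **Basket knocked:** After placing the first figure I moved sideways below the top of the bail. This shifted the basket by about 3 cm and turned it about 16°. Nothing fell over; I measured it again and carried on.
- **Overlay check:** In my last check, the basket outline drawn on the top view matched. The scene-view crop was cut off at the picture edge and stretched, so that half of the check tells nothing.
- **Other things:** The small and large figures were still in place when I checked at the end. I did not measure the dice, line stand and paint pot again; the arm did not go near them.

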